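# Lay out a check unit's parts for bench wiring

### The job

Lay out the parts of one check unit for wiring on the bench: put the black front frame flat in the corner nest and lay the circuit board on top of it, centred across its window with the board's two short ends on the frame's two long bars; put the aluminium ring flat on the round grey pad, within its rim, and stand the thicker of the two brass inserts upright inside the ring. Then set the controller on the bench midway between the nest and the pad, so that its leads will reach both. Leave the thinner insert standing where it is.

Things in the scene. Friction and masses are not known exactly. Their poses are not given: they have to be found in the camera images.
- nest: Fixed grey plate 180 (x) x 126 (y) x 5 mm on the bench; black L-shaped locators at its corners rise to 12 mm above the bench and enclose 160 x 107 mm (frame fits with 5 mm play); open for 90 mm at the middle of the long sides, 70 mm of the short. Origin: middle of underside, x along the long side. The pad's centre is 240 mm away along +y or -y of the nest.
- pad: Fixed round grey heat-proof pad in a thin steel band, 111 mm across, with a low rim: floor 6 mm above the bench, rim top 9 mm, 95 mm clear inside the rim. Origin: middle of its underside.
- front_frame: Loose black frame 150 (x) x 96 (y) x 12 mm lying flat, 50 g; origin: middle of the outline's underside. Window: x -59 to +35, y -39 to +35 mm. Bars: wide cross bar x +35 to +75 mm (grip it across its 40 mm, one finger in the window), cross bar x -75 to -59, long bars y +35 to +48 and -48 to -39 mm. May lie either way round in the nest.
- board: Loose green board (not the one in the test jig) 62 (x) x 100 (y) mm, 2 mm thick, 50 g; origin 5 mm below the middle of its underside (pins not solid). In place: origin over window centre, frame x -12, y -2 mm, y axes parallel (either way). On top (heights over its top face): green block, see point; blue relay x -22 to -2, y -40 to -20 mm, 11 high; capacitor at x -14, y +34, radius 5, 13 high.
- board_block (a point): Middle of the green terminal block on the board, at x +23, y +10 mm of the board's origin, on the board's top face (7 mm above the origin). The block is 10 (x) x 50 (y) mm, 9 mm high above this point: grip across its 10 mm, fingertips just above the board. Axes as the board's.
- ring: Loose turned aluminium ring, 75 mm outside, bore 48 mm (at least 44 mm clear), 12 mm thick, lying flat, 70 g. Origin: on its axis at the underside. Grip the 13 mm wide rim from above, one finger in the bore.
- insert_thick: The thicker brass (pale yellow) insert: upright cylinder 30 mm in diameter, 45 mm high, small bores in its top, 120 g. Origin: centre of its underside. It stands either close in front of the white test jig (x below 0.45 m: close the fingers along y, clear of the jig) or to the jig's left.
- insert_thin: The thinner brass (pale yellow) insert: upright cylinder 22 mm in diameter, 45 mm high; not needed, it stays where it stands. Origin: centre of its underside. Obstacles to swing clear of, near the robot: the jig's raised plate, 0.2 m high at x 0.61 to 0.66, y -0.08 to 0.13 m, and a shelf over the back of the bench, from x 0.73 m at 0.47 m height.
- controller: Loose black panel controller, a box 87 (x) x 48 (y) x 48 (z) mm lying on the bench, 140 g, display face at -x. Origin: middle of its underside. Grip across its 48 mm width (y). In place it may point any way.
Mind the look-alikes: they are no part of the job. Leave any orange look-alike of the insert_thick alone.

How it is judged:
By the outcome, as a careful person would: the job done as asked, in the order asked, and still so for the second after the job is handed in, with the robot touching nothing.
It also fails if it takes over 134 s, if anything falls off the work surface, if the arm or the gripper's body presses on something with over 40 N, if the wrist force passes 120 N, or if a joint passes its speed limit or range.

### The arm

A 6-joint arm with a two-finger parallel gripper is mounted at the origin on a cart in front of the work surface, level with it; the furniture and walls round the work are solid. World frame = base frame: x ahead of the robot, y to its left, z up, the work surface at z = 0. Lengths are in m, angles in rad, forces in N, time in s.
With the tool pointing down it reaches from about 0.35 to 0.775 m from the base axis. Payload 5.5 kg.
Tool frame: the origin (TCP) lies midway between the tips of the shut fingers; the grasp point (between the pads) lies 19 mm behind it; z points along the fingers, y is the line along which they close (so a half turn about z gives the same grasp; the last joint's range is limited). The gripper opens to 85 mm and grips with 20 to 120 N. Pads are 22 mm wide; open, the fingers measure 114 mm over their backs; the gripper's body (76 mm by 85 mm) begins 54 mm behind the grasp point. The pads swing forward as they close: fully open they stand 13 mm farther back than shut.
Start: joints at [-0.14, 0.313, 0.046, 1.304, 0, 1.431], TCP at [0.575, -0, 0.231] pointing down, gripper open.
Joint ranges: [-2.76, 2.76], [-0.86, 1.69], [-1.03, 1.26], [-2.2, 2.34], [-1.47, 1.5], [-3.14, 3.14]. Speed limits (rad/s): [2.57, 2.57, 3.14, 3.14, 3.14, 3.14].

### API

Orientations are given as a unit quaternion [w, x, y, z].
In Python, from workcell import telemetry, imaging, env gives the robot as it stands. The module is installed in compiled form; this text tells all that it offers.
- The arm moves only by the tool step_arm, never from a script. Its argument "moves" is a list of rows, each a list of 3 entries, a list of its own where there are three numbers: the shift along the tool's x, y, z in mm, then the turn, a rotation vector about the tool's x, y, z in rad, then the finger opening in mm, from 0 to 85.4. A call has 1 to 8 rows; each row is the pose to reach, as a shift and turn from the pose commanded when the call began, along the tool's axes at that moment; what a row does not reach only later rows make up. A row lasts 1/12 s, in which the tool goes at most 41.7 mm and 7.16 degrees, less where a joint would pass 70% of its speed; a pose out of reach is approached as far as the arm can. A call with a gripper value outside its range is refused whole. The fingers move at their own pace and stop on an object; "grip_force" is the grip in N (left out, the last holds). Time passes only in rows, so rows that repeat a pose let the fingers close. It gives the time, the measured TCP pose, the force, the opening and the grip force at its end, in the units of the state.
- telemetry.get_state(): the state, without advancing time (a new reading comes with each control period).
- imaging.read_camera(name): name is "scene" or "side" or "wrist"; returns the picture (420x560x3 uint8, red, green, blue); there is no depth.
- imaging.camera_params(name): a dict with "camera_matrix" (3x3 intrinsics, pixels), "D" ([k1, k2, p1, p2, k3] as OpenCV has them; the pictures are not rectified), "pose" (4x4, takes a point from camera to world coordinates). Camera axes: x right, y up, looking along -z (the intrinsics and any distortion apply to the point x, -y, -z); pixel columns grow to the right and rows downward; lengths in m; the calibration is good to about 2 mm. A picture is of the moment at which its call begins: read the wrist's pose just before it. camera_params takes no time and is no camera call; for the wrist camera it gives the pose at the moment of the call.
- env.hand_in(): hands the job in; it is judged then, once.
The state is a dict: "clock": time; "joint_pos": joint angles; "qvel": joint speeds; "tau": joint torques, N m; "tcp_pos": TCP position; "orientation": TCP orientation; "wrist_force": force on the tool from outside, world axes, zero at the start; "ft_torque": the same for the moment, N m; "finger_gap": finger opening in m; "grip_force": force on a finger pad.
Only numpy, scipy, OpenCV 4.12 (cv2) and the standard library are available. Lean on these libraries where they do the work, as an engineer would, in place of code of your own. Each camera call takes 0.05 s, during which the arm holds its last target. There are 200 camera calls.

## Working session

There is one attempt and no reset: what is moved stays moved. The work goes in short steps, Python scripts to look and compute and a tool call to move; the robot and the scene stay as the last step left them, time stands still between calls to the robot, and variables do not carry over. Pictures are saved under pics/ and viewed, at most 14 in all, crops included, and the job is handed in when it is done.

Besides the shell and the picture viewer there is one more tool, called by a JSON object that holds its "name" and its "arguments", one argument or row to a line. step_arm: Moves the arm, as the interface text tells. Its arguments: {"type":"object","properties":{"moves":{"type":"array"},"grip_force":{"type":"number"}},"required":["moves"]}

```bash
mkdir -p pics; ls; cat > h.py <<'E'
import numpy as np, cv2
from workcell import telemetry, imaging, env
from scipy.spatial.transform import Rotation as R
def cam(n):
    p=imaging.camera_params(n); return np.array(p["camera_matrix"]),np.array(p["D"],float),np.array(p["pose"])
def shot(n,f=None):
    c=cam(n); im=imaging.read_camera(n)
    if f: cv2.imwrite(f"pics/{f}.png",im[:,:,::-1])
    return im,c
def ray(c,uv):
    K,D,P=c; n=cv2.undistortPoints(np.array(uv,float).reshape(-1,1,2),K,D).reshape(-1,2)
    d=np.c_[n[:,0],-n[:,1],-np.ones(len(n))]@P[:3,:3].T
    return P[:3,3],d
def onz(c,uv,z):
    o,d=ray(c,uv); return o+d*((z-o[2])/d[:,2])[:,None]
def proj(c,X):
    K,D,P=c; X=np.atleast_2d(X); q=(X-P[:3,3])@P[:3,:3]; q=q*[1,-1,-1]
    return cv2.projectPoints(q.reshape(-1,1,3),np.zeros(3),np.zeros(3),K,D)[0].reshape(-1,2)
def st(): 
    s=telemetry.get_state(); return s
def rel(p,yaw_dy=None):
    """shift in tool mm to world point p, from current pose"""
    s=st(); q=s["orientation"]; r=R.from_quat([q[1],q[2],q[3],q[0]]).as_matrix()
    return np.round((r.T@(np.array(p)-s["tcp_pos"]))*1000,1)
E
python3 - <<'E'
from h import *
for n in ("scene","side","wrist"):
    im,c=shot(n,n+"0"); print(n,np.round(c[2],3).tolist(),c[0].round(0).tolist())
s=st(); print(s)
E
```

```text
pics
scene [[0.896, 0.284, -0.341, 0.129], [-0.444, 0.542, -0.714, -0.945], [-0.017, 0.791, 0.611, 0.81], [0.0, 0.0, 0.0, 1.0]] [[436.0, 0.0, 280.0], [0.0, 436.0, 212.0], [0.0, 0.0, 1.0]]
side [[-0.841, 0.332, -0.426, 0.058], [-0.54, -0.491, 0.684, 0.732], [0.018, 0.805, 0.593, 0.706], [0.0, 0.0, 0.0, 1.0]] [[475.0, 0.0, 289.0], [0.0, 475.0, 211.0], [0.0, 0.0, 1.0]]
wrist [[1.0, -0.0, 0.001, 0.575], [0.0, 0.957, 0.29, 0.074], [-0.001, -0.29, 0.957, 0.374], [0.0, 0.0, 0.0, 1.0]] [[371.0, 0.0, 276.0], [0.0, 371.0, 212.0], [0.0, 0.0, 1.0]]
{'clock': 0.15, 'joint_pos': array([-1.39590160e-01,  3.13867163e-01,  4.52561770e-02,  1.30361230e+00,
       -8.34538388e-06,  1.43123143e+00]), 'qvel': array([ 0.00024865, -0.00141214,  0.00339796, -0.00067625, -0.0016711 ,
       -0.00061044]), 'tau': array([ 1.76330479e-03, -4.81067133e+01,  2.98815805e+01,  1.39078675e-02,
       -1.10673584e-04, -5.56924022e-05]), 'tcp_pos': array([5.74619684e-01, 4.69355063e-05, 2.30598019e-01]), 'orientation': array([-5.67275832e-04,  7.07115532e-01,  7.07097671e-01, -4.32741383e-04]), 'wrist_force': array([ 0.91391737,  0.96335902, -0.78815007]), 'ft_torque': array([ 0.01874807, -0.04588378,  0.05392019]), 'grip_force': 0.0, 'finger_gap': 0.08555106650412336}
```

View pics/scene0.png

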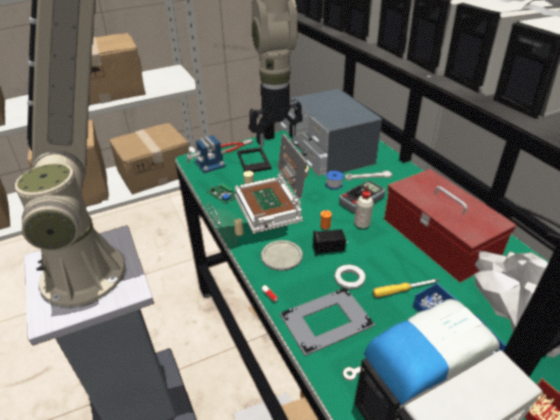

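View pics/side0.png

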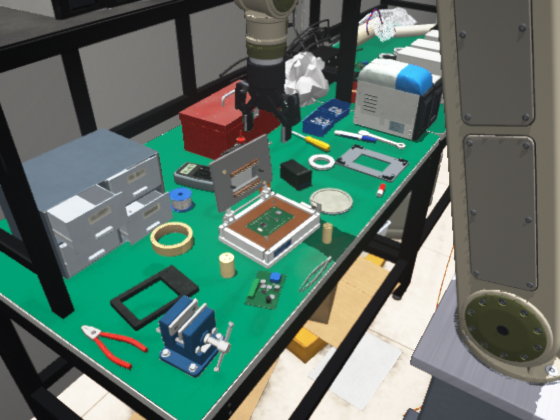

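```bash
python3 - <<'E'
from h import *
c=cam("scene"); d=cam("side")
def p(n,cc,uv,z): print(n,onz(cc,[uv],z)[0].round(3))
p("pad s",c,(282,254),.008);p("pad d",d,(331,201),.008)
p("ring s",c,(350,275),.012);p("ring d",d,(321,161),.012)
p("nest s",c,(328,320),.005);p("nest d",d,(373,161),.005)
p("ctl s",c,(330,235),.048);p("ctl d",d,(296,168),.048)
p("frame s",c,(253,158),.012);p("frame d",d,(155,295),.012)
p("board s",c,(222,193),.007);p("board d",d,(264,288),.007)
p("insA s",c,(248,182),0);p("insA d",d,(227,275),0)
p("insB s",c,(238,235),0);p("insB d",d,(327,242),0)
a=cv2.imread("pics/side0.png"); b=cv2.imread("pics/scene0.png")
A=cv2.resize(a[210:350,90:360],None,fx=2.9,fy=2.9,interpolation=2)
cv2.imwrite("pics/crop1.png",A[:600,:800])
E
```

```text
pad s [ 0.5   -0.178  0.008]
pad d [ 0.495 -0.171  0.008]
ring s [ 0.616 -0.33   0.012]
ring d [ 0.613 -0.326  0.012]
nest s [ 0.496 -0.421  0.005]
nest d [ 0.493 -0.424  0.005]
ctl s [ 0.628 -0.21   0.048]
ctl d [ 0.621 -0.201  0.048]
frame s [0.629 0.311 0.012]
frame d [0.626 0.316 0.012]
board s [0.457 0.165 0.007]
board d [0.461 0.176 0.007]
insA s [0.559 0.194 0.   ]
insA d [0.552 0.183 0.   ]
insB s [ 0.428 -0.043  0.   ]
insB d [ 0.428 -0.031  0.   ]
```

View pics/crop1.png

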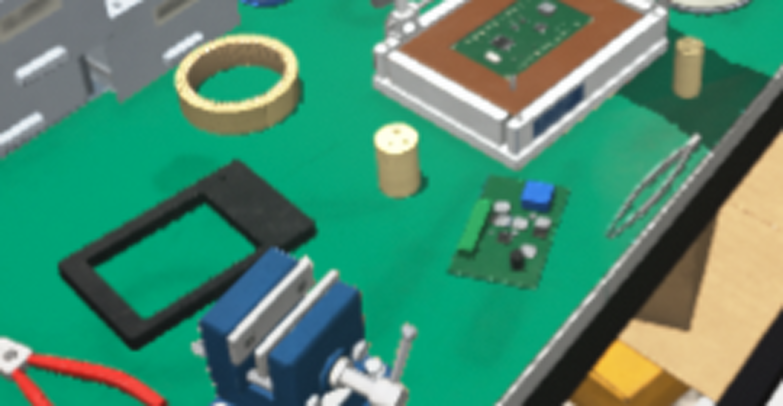

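Candidates (scene pixels): the brass cylinders are (248,177), left of the jig and about 14 px wide, and (238,228), in front of it and about 10 px wide. The thick insert is the first, so the second stays. The orange cylinder at (326,218) is a decoy. The ring is the aluminium one at (350,276), not the tape roll at side (172,238) or the small ring at (350,372). The loose board is at (222,193), not the one in the jig. The crop confirms these choices.

{"name": "step_arm", "arguments": {
  "moves": [
    [[290,-25,-40],[0,0,0],85],
    [[290,-25,-40],[0,0,0],85],
    [[290,-25,-40],[0,0,0],85],
    [[290,-25,-40],[0,0,0],85],
    [[290,-25,-40],[0,0,0],85],
    [[290,-25,-40],[0,0,0],85],
    [[290,-25,-40],[0,0,0],85],
    [[290,-25,-40],[0,0,0],85]
  ],
  "grip_force": 40
}}

```text
clock: 0.82
tcp_pos: [0.5487, 0.2966, 0.2717]
orientation: [-0.001, 0.705, 0.71, 0.001]
wrist_force: [-0.7, -1.1, -0.6]
finger_gap: 0.0849
grip_force: 0.0
```

```bash
python3 - <<'E'
from h import *
print(st()["tcp_pos"],st()["qvel"].round(3))
im,c=shot("wrist","w1"); np.savez("w1.npz",K=c[0],D=c[1],P=c[2]); print(c[2].round(3).tolist())
E
```

```text
[0.54872238 0.29659896 0.27169619] [-0.038  0.001 -0.017  0.009 -0.057 -0.04 ]
[[1.0, -0.006, -0.003, 0.548], [0.007, 0.958, 0.288, 0.37], [0.001, -0.288, 0.958, 0.415], [0.0, 0.0, 0.0, 1.0]]
```

View pics/w1.png

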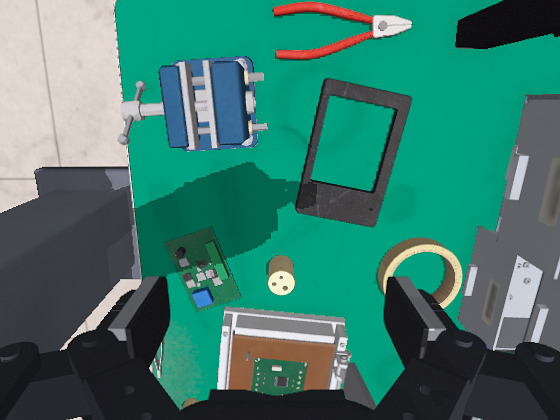

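The picture shows the frame at about (355,152) with its wide bar at the lower end (338,202). The board is at (203,268) with its green block at (218,252), and the thick insert's top is at (282,285).

```bash
cat >> h.py <<'E'
def load(f):
    z=np.load(f+".npz"); return cv2.imread(f"pics/{f}.png")[:,:,::-1],(z["K"],z["D"],z["P"])
def blob(m,box,hull=True):
    x0,y0,x1,y1=box; k=np.zeros(m.shape,np.uint8); k[y0:y1,x0:x1]=m[y0:y1,x0:x1].astype(np.uint8)
    cs,_=cv2.findContours(k,cv2.RETR_EXTERNAL,cv2.CHAIN_APPROX_NONE); return max(cs,key=cv2.contourArea).reshape(-1,2)
def rect(c,cont,z):
    w=(onz(c,cont,z)[:,:2]*1000).astype(np.float32); r=cv2.minAreaRect(w); return r,cv2.boxPoints(r).round(0).tolist()
E
python3 - <<'E'
from h import *
im,c=load("w1"); hsv=cv2.cvtColor(np.ascontiguousarray(im),cv2.COLOR_RGB2HSV)
g=im.astype(int)
dark=(g.max(2)<75)&(g.max(2)-g.min(2)<25)
print("frame",rect(c,blob(dark,(285,65,425,240)),.012))
bg=(hsv[...,0]>65)&(hsv[...,0]<90)&(hsv[...,1]>180)&(g[...,1]>90)
win=blob(bg,(318,88,400,196)); print("window",rect(c,win,.006))
print("brd px",im[300,225],im[240,190],"bg",im[330,170],"blk",im[252,218],im[245,212],"shadow",im[200,220])
bd=~((g[...,1]>115)&(g[...,0]<30)) 
# block
blk=(g[...,1]>95)&(g[...,0]>5)&(g[...,0]<70)&(g[...,2]<70)
try: print("block",rect(c,blob(blk,(190,235,240,285)),.016))
except Exception as e: print(e)
print("board corners",onz(c,[(167,243),(213,227),(241,299),(192,312)],.007).round(3)[:,:2].tolist(),"relay",onz(c,[(202,298)],.018).round(3))
br=(hsv[...,0]>20)&(hsv[...,0]<32)&(g[...,0]>150)
print("ins",rect(c,blob(br,(262,250,302,305)),.045))
E
python3 - <<'E'
import cv2
a=cv2.imread("pics/w1.png")[220:320,150:310]; cv2.imwrite("pics/c2.png",cv2.resize(a,None,fx=5,fy=5,interpolation=2))
E
```

```text
frame (((629.4241333007812, 313.76824951171875), (147.3327178955078, 95.38107299804688), 78.87445068359375), [[568.0, 251.0], [662.0, 232.0], [690.0, 377.0], [597.0, 395.0]])
window (((630.7932739257812, 325.58404541015625), (92.64752960205078, 71.88126373291016), 79.01234436035156), [[587.0, 287.0], [657.0, 273.0], [675.0, 364.0], [604.0, 378.0]])
brd px [ 41 125  89] [34 78 56] bg [ 50 160 128] blk [17 55 33] [ 29 106  66] shadow [ 0 96 75]
block (((475.72943115234375, 200.3978729248047), (9.895171165466309, 27.181486129760742), 19.72986602783203), [[466.0, 212.0], [476.0, 186.0], [485.0, 189.0], [476.0, 215.0]])
board corners [[0.42, 0.209], [0.476, 0.229], [0.506, 0.135], [0.444, 0.116]] relay [[0.46  0.143 0.018]]
ins (((554.202392578125, 178.55783081054688), (27.59415626525879, 29.541996002197266), 1.1770602464675903), [[540.0, 193.0], [541.0, 164.0], [568.0, 164.0], [568.0, 194.0]])
```

View pics/c2.png

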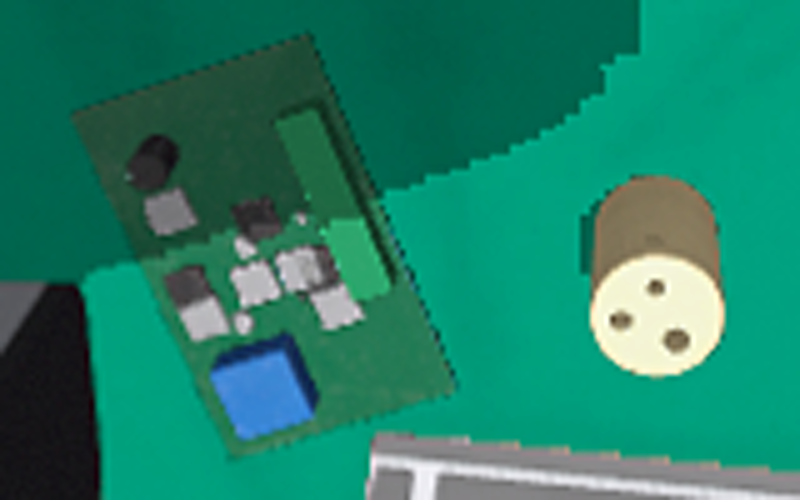

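Measured so far: frame at (629,314) mm with its x axis at -101°, and board and thick insert located. Next I'll look at the nest side from above before picking anything.

{"name": "step_arm", "arguments": {
  "moves": [
    [[-278,0,-15],[0,0,0],85],
    [[-278,0,-15],[0,0,0],85],
    [[-278,0,-15],[0,0,0],85],
    [[-278,0,-15],[0,0,0],85],
    [[-278,0,-15],[0,0,0],85],
    [[-278,0,-15],[0,0,0],85],
    [[-278,0,-15],[0,0,0],85]
  ]
}}

```text
clock: 1.45
tcp_pos: [0.5491, 0.0074, 0.2862]
orientation: [0.0, 0.708, 0.706, -0.001]
wrist_force: [1.2, 1.5, -1.4]
finger_gap: 0.0848
grip_force: 0.0
```

{"name": "step_arm", "arguments": {
  "moves": [
    [[-278,0,-15],[0,0,0],85],
    [[-278,0,-15],[0,0,0],85],
    [[-278,0,-15],[0,0,0],85],
    [[-278,0,-15],[0,0,0],85],
    [[-278,0,-15],[0,0,0],85],
    [[-278,0,-15],[0,0,0],85],
    [[-278,0,-15],[0,0,0],85],
    [[-278,0,-15],[0,0,0],85]
  ]
}}

```text
clock: 2.12
tcp_pos: [0.5484, -0.273, 0.3]
orientation: [0.0, 0.71, 0.704, -0.001]
wrist_force: [-0.4, 0.0, -1.2]
finger_gap: 0.0848
grip_force: 0.0
```

```bash
python3 - <<'E'
from h import *
print(st()["tcp_pos"],st()["joint_pos"].round(3),st()["qvel"].round(3))
im,c=shot("wrist","w2"); np.savez("w2.npz",K=c[0],D=c[1],P=c[2]); print(c[2].round(3).tolist())
E
```

```text
[ 0.54843222 -0.27301628  0.2999936 ] [-0.592  0.386  0.317  1.502 -0.002  0.987] [ 0.072 -0.033 -0.052  0.015  0.04   0.056]
[[1.0, 0.007, 0.003, 0.549], [-0.008, 0.956, 0.292, -0.199], [-0.001, -0.292, 0.956, 0.443], [0.0, 0.0, 0.0, 1.0]]
```

View pics/w2.png

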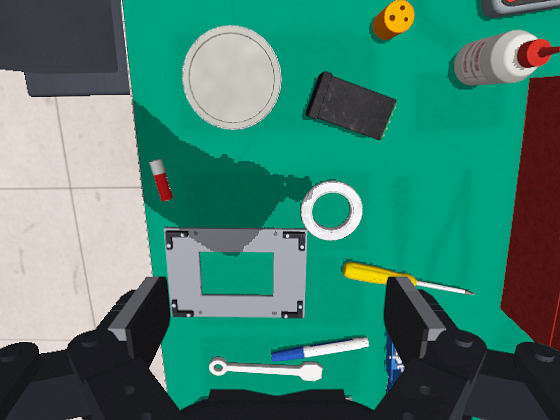

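The picture shows the nest at about (236,273), nearly square to the view, the pad at (232,78), the ring at (332,210) and the controller at (350,105). The orange decoy at (395,18) stays.

```bash
python3 - <<'E'
from h import *
im,c=load("w2"); g=im.astype(int); sat=g.max(2)-g.min(2)
gray=(sat<40)&(g.max(2)>90)
def el(name,m,box,z):
    k=blob(m,box); w=(onz(c,k,z)[:,:2]*1000).astype(np.float32); print(name,cv2.fitEllipse(w))
el("pad",gray,(160,15,300,140),.009)
el("ring",gray&(g.min(2)>150),(295,175,368,245),.012)
m=sat<40; print("nest",rect(c,blob(m,(150,222,312,325)),.007))
bg=(g[...,1]-g[...,0]>60); print("nestwin",rect(c,blob(bg,(190,246,282,302)),.003))
blk=(g.max(2)<100)&(sat<30)
k=blob(blk,(300,62,405,145)); print("ctl",rect(c,k,.048), rect(c,k,.0))
def locs(): 
  n,l,s,ce=cv2.connectedComponentsWithStats(((g.max(2)<60)&(sat<30))[222:325,155:312].astype(np.uint8))
  for i in range(1,n):
    if s[i,4]>40: print("loc",s[i]+[155,222,0,0,0])
locs()
E
```

```text
pad ((498.85064697265625, -176.0696258544922), (108.65055084228516, 108.93582916259766), 97.10506439208984)
ring ((612.868896484375, -331.13287353515625), (70.84609985351562, 82.01770782470703), 135.7541961669922)
nest (((497.3436279296875, -410.9627380371094), (135.39459228515625, 185.12374877929688), 89.15859985351562), [[404.0, -477.0], [589.0, -480.0], [591.0, -345.0], [406.0, -342.0]])
nestwin (((494.4085998535156, -416.121826171875), (60.589046478271484, 93.82051086425781), 89.5912094116211), [[447.0, -446.0], [541.0, -447.0], [542.0, -386.0], [448.0, -385.0]])
ctl (((624.6953125, -206.031005859375), (47.11538314819336, 83.54409790039062), 70.44606018066406), [[577.0, -214.0], [656.0, -242.0], [672.0, -198.0], [593.0, -170.0]]) (((633.89013671875, -206.93434143066406), (52.83544921875, 93.68681335449219), 70.4461669921875), [[581.0, -216.0], [669.0, -248.0], [687.0, -198.0], [599.0, -166.0]])
loc [166 231  22   5  54]
loc [283 232  22   2  43]
loc [155 277  15  48 633]
loc [172 300  22  17 123]
loc [281 301  21  17 125]
```

```bash
python3 - <<'E'
import cv2
a=cv2.imread("pics/w2.png")[60:325,155:410]; a=cv2.resize(a,None,fx=2.25,fy=2.25,interpolation=2); cv2.imwrite("pics/c3.png",a)
E
```

```text
(no output)
```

View pics/c3.png

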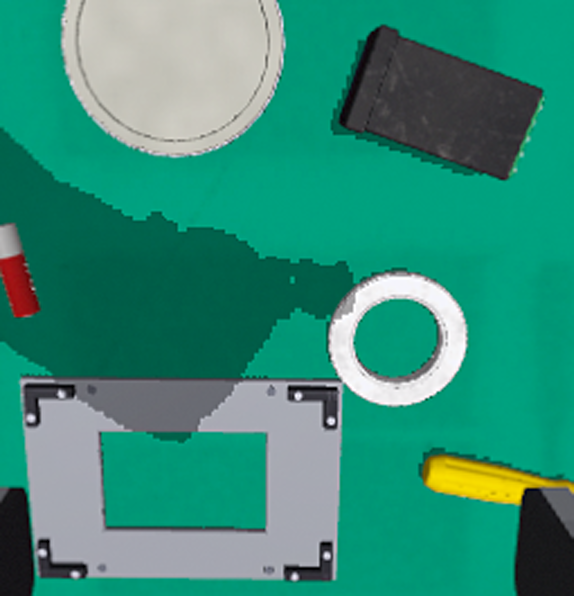

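```bash
python3 - <<'E'
from h import *
im,c=load("w2"); g=im.astype(int)
p=onz(c,[(164.8,228.4),(307,228.4),(304.8,317.3),(170.6,316.4)],.005)[:,:2]*1000
print(p.round(1).tolist(),p.mean(0))
d=(p[1]-p[0]+p[2]-p[3]); e=p[0]-p[3]+p[1]-p[2]; print(np.degrees(np.arctan2(d[1],d[0])),np.degrees(np.arctan2(e[1],e[0])))
print("ctl corners top", (onz(c,[(375/2.25+155,28/2.25+60),(543/2.25+155,92/2.25+60),(507/2.25+155,179/2.25+60),(352/2.25+155,130/2.25+60)],.048)[:,:2]*1000).round(0).tolist())
w=((sat:=g.max(2)-g.min(2))<45)&(g.max(2)>120)
k=blob(w,(300,178,368,245)); ww=(onz(c,k,.012)[:,:2]*1000).astype(np.float32); print("ring",cv2.fitEllipse(ww),cv2.minEnclosingCircle(ww))
bg=(g[...,1]-g[...,0]>60); k=blob(bg,(312,192,352,230)); ww=(onz(c,k,.012)[:,:2]*1000).astype(np.float32); print("bore",cv2.fitEllipse(ww))
E
```

```text
[[407.3, -352.4], [585.7, -353.7], [585.0, -481.5], [402.6, -479.2]] [ 495.14714342 -416.72245103]
-0.5622539001882215 88.78030161586396
ctl corners top [[594.0, -173.0], [672.0, -201.0], [658.0, -240.0], [585.0, -217.0]]
ring ((613.0751953125, -330.7603454589844), (71.9629135131836, 81.78819274902344), 141.73062133789062) ((609.21484375, -334.94091796875), 45.269004821777344)
bore ((613.2752685546875, -327.5512390136719), (42.59899139404297, 44.920413970947266), 118.30692291259766)
```

```bash
cat >> h.py <<'E'
def go(*tg):
    """tg: (x,y,z mm, tool-y world angle deg) list; prints tool shift/turn from each pose to the next, starting at the measured"""
    s=st(); q=s["orientation"]; r=R.from_quat([q[1],q[2],q[3],q[0]]); p=np.array(s["tcp_pos"])*1000
    ym=r.as_matrix()[:,1]; print("now",p.round(1),"yang",np.degrees(np.arctan2(ym[1],ym[0])).round(1),"gap",round(s["finger_gap"]*1000,1))
    for x,y,z,a in tg:
        a=np.radians(a); Y=np.array([np.cos(a),np.sin(a),0]); Z=np.array([0,0,-1.]); T=R.from_matrix(np.c_[np.cross(Y,Z),Y,Z])
        print((x,y,z),"shift",(r.inv().apply(np.array([x,y,z])-p)).round(1).tolist(),"turn",(r.inv()*T).as_rotvec().round(3).tolist())
        r,p=T,np.array([x,y,z])
E
python3 - <<'E'
from h import *
go((584,0,300,40),(619,260,120,78.9),(619,260,3,78.9))
E
```

```text
now [ 548.5 -270.1  300.1] yang -0.4 gap 84.9
(584, 0, 300) shift [270.4, 33.8, 0.1] turn [-0.001, -0.001, -0.704]
(619, 260, 120) shift [176.7, 193.9, 180.0] turn [0.0, 0.0, -0.679]
(619, 260, 3) shift [0.0, 0.0, 117.0] turn [0.0, 0.0, 0.0]
```

{"name": "step_arm", "arguments": {
  "moves": [
    [[270,34,0],[0,0,-0.7],70],
    [[270,34,0],[0,0,-0.7],70],
    [[270,34,0],[0,0,-0.7],70],
    [[270,34,0],[0,0,-0.7],70],
    [[270,34,0],[0,0,-0.7],70],
    [[270,34,0],[0,0,-0.7],70],
    [[270,34,0],[0,0,-0.7],70]
  ]
}}

```text
clock: 2.75
tcp_pos: [0.5828, 0.0087, 0.3014]
orientation: [-0.001, 0.419, 0.908, 0.001]
wrist_force: [-0.3, -0.7, -0.2]
finger_gap: 0.07
grip_force: 0.0
```

{"name": "step_arm", "arguments": {
  "moves": [
    [[177,194,30],[0,0,-0.68],70],
    [[177,194,30],[0,0,-0.68],70],
    [[177,194,30],[0,0,-0.68],70],
    [[177,194,30],[0,0,-0.68],70],
    [[177,194,30],[0,0,-0.68],70],
    [[177,194,30],[0,0,-0.68],70],
    [[177,194,30],[0,0,-0.68],70],
    [[177,194,30],[0,0,-0.68],70]
  ]
}}

```text
clock: 3.42
tcp_pos: [0.6167, 0.2684, 0.2696]
orientation: [-0.001, 0.093, 0.996, -0.0]
wrist_force: [-1.0, -1.2, -0.3]
finger_gap: 0.0701
grip_force: 0.0
```

{"name": "step_arm", "arguments": {
  "moves": [
    [[0,0,40],[0,0,0],70],
    [[0,0,80],[0,0,0],70],
    [[0,0,120],[0,0,0],70],
    [[0,0,160],[0,0,0],70],
    [[0,0,160],[0,0,0],70]
  ]
}}

```text
clock: 3.83
tcp_pos: [0.6117, 0.2612, 0.1022]
orientation: [-0.007, 0.096, 0.995, -0.003]
wrist_force: [-1.3, -1.0, -1.4]
finger_gap: 0.07
grip_force: 0.0
```

```bash
python3 - <<'E'
from h import *
go((619,260,40,78.9),(619,260,3,78.9))
im,c=shot("wrist","w3"); np.savez("w3.npz",K=c[0],D=c[1],P=c[2])
for q in ([568,251],[662,232],[690,377],[597,395]): print(proj(c,[q[0]/1e3,q[1]/1e3,.012]).round(0))
E
```

```text
now [611.7 261.2 102.2] yang 79.0 gap 70.0
(619, 260, 40) shift [-8.3, 0.7, 62.1] turn [-0.008, -0.014, 0.001]
(619, 260, 3) shift [0.0, 0.0, 37.0] turn [0.0, 0.0, 0.0]
[[248. 157.]]
[[250. 293.]]
[[459. 293.]]
[[479. 159.]]
```

View pics/w3.png

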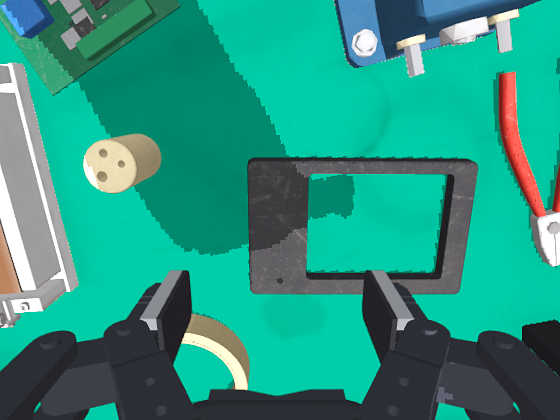

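The frame outline in the picture, (248,158) to (478,293), matches the prediction, so I'll grip it.

{"name": "step_arm", "arguments": {
  "moves": [
    [[0,0,30],[0,0,0],70],
    [[0,0,60],[0,0,0],70],
    [[0,0,60],[0,0,0],70],
    [[0,0,60],[0,0,0],70]
  ]
}}

```text
clock: 4.22
tcp_pos: [0.6186, 0.2638, 0.0531]
orientation: [-0.0, 0.096, 0.995, -0.0]
wrist_force: [-0.6, -0.4, -0.4]
finger_gap: 0.0698
grip_force: 0.0
```

```bash
python3 - <<'E'
from h import *
go((619,260,3,78.9))
E
```

```text
now [618.6 263.8  53.1] yang 79.0 gap 69.8
(619, 260, 3) shift [-1.1, -3.6, 50.1] turn [-0.0, -0.0, 0.002]
```

{"name": "step_arm", "arguments": {
  "moves": [
    [[-1,-3,25],[0,0,0],70],
    [[-1,-3,45],[0,0,0],70],
    [[-1,-3,50],[0,0,0],70],
    [[-1,-3,50],[0,0,0],40],
    [[-1,-3,50],[0,0,0],30],
    [[-1,-3,50],[0,0,0],30],
    [[-1,-3,50],[0,0,0],30],
    [[-1,-3,50],[0,0,0],30]
  ],
  "grip_force": 50
}}

```text
clock: 4.88
tcp_pos: [0.6209, 0.2619, 0.0046]
orientation: [0.002, 0.095, 0.995, 0.001]
wrist_force: [-1.5, -0.6, 7.9]
finger_gap: 0.0381
grip_force: 50.9
```

{"name": "step_arm", "arguments": {
  "moves": [
    [[0,0,0],[0,0,0],30],
    [[0,0,-15],[0,0,0],30],
    [[0,0,-30],[0,0,0],30],
    [[0,0,-30],[0,0,0],30]
  ]
}}

```text
clock: 5.22
tcp_pos: [0.6215, 0.2621, 0.0358]
orientation: [0.003, 0.095, 0.995, 0.001]
wrist_force: [0.9, -0.3, 0.7]
finger_gap: 0.0381
grip_force: 50.3
```

```bash
python3 - <<'E'
from h import *
go((621,262,285,79),(550,0,285,40),(455,-260,285,0),(440.5,-417.5,120,-0.6))
E
```

```text
now [621.5 262.1  35.8] yang 79.1 gap 38.1
(621, 262, 285) shift [-1.0, 0.5, -249.2] turn [0.003, 0.006, 0.001]
(550, 0, 285) shift [19.7, -270.7, 0.0] turn [0.0, 0.0, 0.681]
(455, -260, 285) shift [-138.1, -239.9, 0.0] turn [0.0, 0.0, 0.698]
(440.5, -417.5, 120) shift [-157.5, -14.5, 165.0] turn [0.0, 0.0, 0.01]
```

{"name": "step_arm", "arguments": {
  "moves": [
    [[0,0,-40],[0,0,0],30],
    [[0,0,-80],[0,0,0],30],
    [[0,0,-120],[0,0,0],30],
    [[0,0,-160],[0,0,0],30],
    [[0,0,-200],[0,0,0],30],
    [[0,0,-240],[0,0,0],30],
    [[0,0,-250],[0,0,0],30],
    [[0,0,-250],[0,0,0],30]
  ]
}}

```text
clock: 5.88
tcp_pos: [0.6207, 0.2619, 0.2867]
orientation: [0.004, 0.095, 0.995, 0.002]
wrist_force: [-0.4, -0.8, -1.0]
finger_gap: 0.038
grip_force: 50.6
```

{"name": "step_arm", "arguments": {
  "moves": [
    [[20,-270,0],[0,0,0.68],30],
    [[20,-270,0],[0,0,0.68],30],
    [[20,-270,0],[0,0,0.68],30],
    [[20,-270,0],[0,0,0.68],30],
    [[20,-270,0],[0,0,0.68],30],
    [[20,-270,0],[0,0,0.68],30],
    [[20,-270,0],[0,0,0.68],30]
  ]
}}

```text
clock: 6.47
tcp_pos: [0.5458, -0.0036, 0.2793]
orientation: [-0.001, 0.424, 0.906, -0.001]
wrist_force: [-0.4, 0.1, -0.9]
finger_gap: 0.0384
grip_force: 50.6
```

{"name": "step_arm", "arguments": {
  "moves": [
    [[-138,-240,0],[0,0,0.7],30],
    [[-138,-240,0],[0,0,0.7],30],
    [[-138,-240,0],[0,0,0.7],30],
    [[-138,-240,0],[0,0,0.7],30],
    [[-138,-240,0],[0,0,0.7],30],
    [[-138,-240,0],[0,0,0.7],30],
    [[-138,-240,0],[0,0,0.7],30],
    [[-138,-240,0],[0,0,0.7],30]
  ]
}}

```text
clock: 7.13
tcp_pos: [0.4511, -0.2644, 0.2789]
orientation: [-0.001, 0.709, 0.705, -0.001]
wrist_force: [-0.1, 0.3, -1.1]
finger_gap: 0.038
grip_force: 50.6
```

{"name": "step_arm", "arguments": {
  "moves": [
    [[-40,-4,30],[0,0,0.01],30],
    [[-75,-8,65],[0,0,0.01],30],
    [[-110,-12,100],[0,0,0.01],30],
    [[-145,-14,135],[0,0,0.01],30],
    [[-157,-14,165],[0,0,0.01],30],
    [[-157,-14,165],[0,0,0.01],30],
    [[-157,-14,165],[0,0,0.01],30]
  ]
}}

```text
clock: 7.72
tcp_pos: [0.4363, -0.416, 0.109]
orientation: [-0.005, 0.711, 0.703, 0.0]
wrist_force: [-0.5, -0.1, -0.7]
finger_gap: 0.0382
grip_force: 50.6
```

```bash
python3 - <<'E'
from h import *
go((440.5,-417.5,40,-0.6))
print(st()["wrist_force"])
im,c=shot("wrist","w4"); np.savez("w4.npz",K=c[0],D=c[1],P=c[2])
E
```

```text
now [ 436.3 -416.   109. ] yang -0.7 gap 38.2
(440.5, -417.5, 40) shift [-2.0, 4.6, 69.0] turn [-0.007, -0.008, -0.002]
[-0.54504073 -0.14635069 -0.6877752 ]
```

View pics/w4.png

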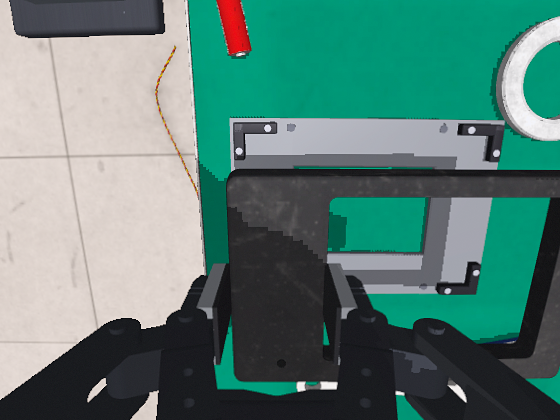

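The frame hangs level in the grip, with its outer corner at (228,173) and its far bar to the right. The nest's four locators are in view.

```bash
python3 - <<'E'
from h import *
im,c=load("w4"); g=im.astype(int)
print((onz(c,[(229,172),(560,170),(231,381)],.1165)*1000).round(1))
# nest plate corner and locator
print((onz(c,[(231,118),(503,122)],.005)*1000).round(1), (onz(c,[(235,122),(501,126),(480,262)],.012)*1000).round(1))
go((440.5,-417.5,40,-0.6))
E
```

```text
[[ 419.2 -367.4  116.5]
 [ 543.9 -367.6  116.5]
 [ 415.3 -461.7  116.5]]
[[ 406.8 -351.8    5. ]
 [ 585.3 -355.7    5. ]] [[ 410.1 -354.1   12. ]
 [ 580.2 -357.8   12. ]
 [ 579.9 -452.3   12. ]]
now [ 437.3 -415.4  111.8] yang -0.6 gap 37.7
(440.5, -417.5, 40) shift [-2.5, 3.6, 71.8] turn [-0.005, -0.006, -0.001]
```

{"name": "step_arm", "arguments": {
  "moves": [
    [[-2,3,30],[0,0,0.006],30],
    [[-2,3,60],[0,0,0.006],30],
    [[-2,3,75],[0,0,0.006],30],
    [[-2,3,75],[0,0,0.006],30],
    [[-2,3,75],[0,0,0.006],30]
  ]
}}

```text
clock: 8.18
tcp_pos: [0.4425, -0.4178, 0.0417]
orientation: [-0.001, 0.712, 0.702, 0.0]
wrist_force: [0.8, -0.3, -0.7]
finger_gap: 0.038
grip_force: 50.6
```

```bash
python3 - <<'E'
from h import *
go((439.7,-417,10,-1))
E
```

```text
now [ 442.5 -417.8   41.7] yang -0.8 gap 38.0
(439.7, -417, 10) shift [0.7, -2.8, 31.7] turn [-0.001, -0.001, 0.003]
```

{"name": "step_arm", "arguments": {
  "moves": [
    [[0.5,-2,12],[0,0,0.003],30],
    [[0.5,-2,22],[0,0,0.003],30],
    [[0.5,-2,28],[0,0,0.003],30],
    [[0.5,-2,30],[0,0,0.003],30],
    [[0.5,-2,31],[0,0,0.003],30],
    [[0.5,-2,31],[0,0,0.003],30]
  ]
}}

```text
clock: 8.68
tcp_pos: [0.4405, -0.4189, 0.0107]
orientation: [0.0, 0.714, 0.7, 0.0]
wrist_force: [0.1, 0.9, -1.2]
finger_gap: 0.0379
grip_force: 50.6
```

{"name": "step_arm", "arguments": {
  "moves": [
    [[0,0,0],[0,0,0],55],
    [[0,0,0],[0,0,0],65],
    [[0,0,0],[0,0,0],65],
    [[0,0,-25],[0,0,0],65],
    [[0,0,-60],[0,0,0],65],
    [[0,0,-100],[0,0,0],70],
    [[0,0,-140],[0,0,0],70],
    [[0,0,-180],[0,0,0],70]
  ]
}}

```text
clock: 9.35
tcp_pos: [0.44, -0.4185, 0.1924]
orientation: [0.0, 0.714, 0.7, 0.0]
wrist_force: [0.9, -0.8, -0.4]
finger_gap: 0.0696
grip_force: 0.0
```

{"name": "step_arm", "arguments": {
  "moves": [
    [[0,40,-30],[0,0,0],70],
    [[30,50,-60],[0,0,0],70],
    [[50,50,-60],[0,0,0],70],
    [[50,50,-60],[0,0,0],70],
    [[50,50,-60],[0,0,0],70]
  ]
}}

```text
clock: 9.77
tcp_pos: [0.492, -0.3689, 0.2515]
orientation: [0.001, 0.713, 0.701, -0.0]
wrist_force: [0.3, -0.8, -0.6]
finger_gap: 0.0698
grip_force: 0.0
```

```bash
python3 - <<'E'
from h import *
go()
im,c=shot("wrist","w5"); np.savez("w5.npz",K=c[0],D=c[1],P=c[2])
E
```

```text
now [ 492.  -368.9  251.5] yang -1.0 gap 69.8
```

View pics/w5.png

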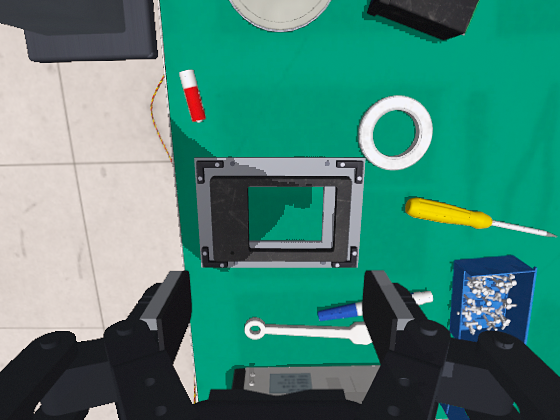

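The frame lies inside the four locators, with its wide bar to the left (230,218) and its window around (290,217).

```bash
python3 - <<'E'
from h import *
im,c=load("w5"); g=im.astype(int); sat=g.max(2)-g.min(2)
dark=(g.max(2)<85)&(sat<25)
k=blob(~dark,(240,178,345,255)); print("win",len(k),rect(c,k,.017)[0])
b=(g.max(2)<85)&(sat<25); k=blob(b,(190,150,370,275)); print("black",rect(c,k,.017))
go((621,240,285,0))
E
```

```text
win 307 ((506.9451599121094, -416.16070556640625), (69.67035675048828, 91.74626159667969), 88.9708023071289)
black (((493.8930358886719, -422.000732421875), (103.09949493408203, 171.14744567871094), 89.09197998046875), [[408.0, -472.0], [579.0, -475.0], [580.0, -372.0], [409.0, -369.0]])
now [ 491.3 -369.5  250.5] yang -1.0 gap 69.7
(621, 240, 285) shift [611.7, 118.6, -34.9] turn [0.0, 0.001, -0.018]
```

```bash
python3 - <<'E'
from h import *
im,c=load("w5"); g=im.astype(int).max(2)
print("col290",g[168:190,290].tolist(),g[236:272,290].tolist()); print("row215",g[215,192:256].tolist(),g[215,326:370].tolist())
for u in ([290,176],[290,186],[290,243],[290,262],[212,215],[248,215],[335,215],[351,215]): print(u,(onz(c,[u],.017)*1000).round(1)[0][:2])
E
```

```text
col290 [189, 187, 187, 187, 187, 187, 190, 195, 13, 22, 34, 68, 75, 69, 38, 39, 47, 40, 54, 101, 99, 99] [149, 149, 152, 151, 76, 103, 161, 182, 179, 179, 180, 179, 105, 13, 23, 29, 63, 79, 75, 76, 77, 73, 77, 75, 70, 93, 184, 178, 177, 177, 177, 163, 151, 151, 151, 152]
row215 [98, 98, 98, 98, 99, 101, 118, 119, 119, 119, 119, 117, 118, 118, 118, 118, 117, 118, 122, 59, 36, 41, 44, 44, 41, 42, 42, 46, 44, 41, 43, 42, 42, 43, 45, 44, 40, 43, 45, 49, 52, 50, 48, 45, 44, 40, 42, 46, 40, 43, 41, 44, 41, 43, 44, 47, 33, 96, 93, 91, 93, 95, 93, 95] [182, 183, 182, 182, 183, 184, 106, 112, 63, 25, 81, 81, 85, 72, 67, 69, 71, 67, 68, 67, 67, 66, 62, 76, 161, 184, 181, 181, 181, 180, 181, 181, 181, 181, 180, 165, 149, 151, 151, 151, 152, 151, 150, 149]
[290, 176] [ 506.3 -370.8]
[290, 186] [ 506.2 -381.4]
[290, 243] [ 505.8 -445.1]
[290, 262] [ 505.7 -467.7]
[212, 215] [ 422.8 -411.6]
[248, 215] [ 461.2 -412.3]
[335, 215] [ 554.1 -413.9]
[351, 215] [ 571.2 -414.2]
```

```bash
python3 - <<'E'
from h import *
im,c=load("w5"); g=im.astype(int).max(2)
print(g[150:170,290].tolist(), g[215,192:200])
for u in ([290,179],[290,187.5],[290,252],[290,261.5]): print(u,(onz(c,[u],.017)*1000).round(1)[0][:2])
for u in ([290,158],[290,267],[197.5,215],[361.5,215]): print("plate",u,(onz(c,[u],.005)*1000).round(1)[0][:2])
im,d=shot("side","s2")
E
python3 - <<'E'
import cv2
a=cv2.imread("pics/s2.png")[135:185,320:420]; cv2.imwrite("pics/c4.png",cv2.resize(a,None,fx=7,fy=7,interpolation=2))
E
```

```text
[149, 148, 151, 152, 152, 152, 152, 75, 198, 191, 189, 189, 189, 189, 189, 188, 188, 188, 189, 187] [ 98  98  98  98  99 101 118 119]
[290, 179] [ 506.3 -373.9]
[290, 187.5] [ 506.2 -383. ]
[290, 252] [ 505.8 -455.7]
[290, 261.5] [ 505.7 -467.1]
plate [290, 158] [ 506.8 -354. ]
plate [290, 267] [ 506.1 -479.5]
plate [197.5, 215] [ 404.5 -415. ]
plate [361.5, 215] [ 585.4 -418.2]
```

The frame is flat within the locators (its edges are 1.5 mm or more clear) and its window centre is at (508.5, -419.3). Next is the board.

```bash
python3 - <<'E'
from h import *
im,c=load("w1")
q=onz(c,np.array([(275,117),(312,103),(397,288),(360,300)])/5+[150,220],.016)*1000
print(q.round(0)[:,:2].tolist(),q.mean(0))
go((490,-90,270,-1),(481,190,200,17.5))
E
```

```text
[[467.0, 212.0], [476.0, 216.0], [494.0, 169.0], [485.0, 166.0]] [480.40498241 190.84009775  16.        ]
now [ 490.9 -369.9  249.8] yang -1.1 gap 70.0
(490, -90, 270) shift [279.8, -6.3, -20.1] turn [-0.001, -0.0, -0.002]
(481, 190, 200) shift [279.8, -13.9, 70.0] turn [0.0, 0.0, -0.323]
```

{"name": "step_arm", "arguments": {
  "moves": [
    [[280,-6,-20],[0,0,0],40],
    [[280,-6,-20],[0,0,0],40],
    [[280,-6,-20],[0,0,0],40],
    [[280,-6,-20],[0,0,0],40],
    [[280,-6,-20],[0,0,0],40],
    [[280,-6,-20],[0,0,0],40],
    [[280,-6,-20],[0,0,0],40]
  ]
}}

```text
clock: 10.45
tcp_pos: [0.4895, -0.0878, 0.2697]
orientation: [-0.001, 0.714, 0.7, -0.0]
wrist_force: [-0.7, -0.3, 0.6]
finger_gap: 0.0401
grip_force: 0.0
```

{"name": "step_arm", "arguments": {
  "moves": [
    [[280,-14,70],[0,0,-0.34],25],
    [[280,-14,70],[0,0,-0.34],25],
    [[280,-14,70],[0,0,-0.34],25],
    [[280,-14,70],[0,0,-0.34],25],
    [[280,-14,70],[0,0,-0.34],25],
    [[280,-14,70],[0,0,-0.34],25],
    [[280,-14,70],[0,0,-0.34],25],
    [[280,-14,70],[0,0,-0.34],25]
  ]
}}

```text
clock: 11.12
tcp_pos: [0.4801, 0.195, 0.1973]
orientation: [-0.002, 0.583, 0.813, -0.001]
wrist_force: [-0.3, -0.4, -0.0]
finger_gap: 0.0255
grip_force: 0.0
```

{"name": "step_arm", "arguments": {
  "moves": [
    [[0,0,40],[0,0,0],25],
    [[0,0,80],[0,0,0],25],
    [[0,0,100],[0,0,0],25],
    [[0,0,100],[0,0,0],25],
    [[0,0,100],[0,0,0],25],
    [[0,0,100],[0,0,0],25]
  ]
}}

```text
clock: 11.62
tcp_pos: [0.483, 0.19, 0.1014]
orientation: [0.0, 0.586, 0.811, 0.0]
wrist_force: [0.5, 0.2, 0.2]
finger_gap: 0.0248
grip_force: 0.0
```

```bash
python3 - <<'E'
from h import *
go((480.5,190,60,19),(480.5,190,8.5,19))
im,c=shot("wrist","w6"); np.savez("w6.npz",K=c[0],D=c[1],P=c[2])
E
```

```text
now [483.  190.  101.4] yang 18.3 gap 24.8
(480.5, 190, 60) shift [0.8, -2.4, 41.4] turn [0.001, 0.0, -0.012]
(480.5, 190, 8.5) shift [0.0, 0.0, 51.5] turn [0.0, 0.0, 0.0]
```

View pics/w6.png

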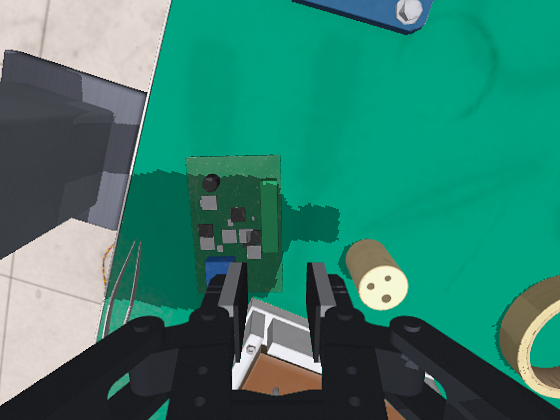

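The board is upright in this view, its top corners at (187,157) and (280,155), with the block from about (262,180) to (277,251).

```bash
python3 - <<'E'
from h import *
im,c=load("w6")
hsv=cv2.cvtColor(np.ascontiguousarray(im),cv2.COLOR_RGB2HSV)
print(im[215,252:292].tolist()); print(im[165:190:2,270].tolist(), im[240:262:2,270].tolist())
a=(onz(c,[(187,157),(280,155),(283,291)],.007)*1000).round(1)[:,:2]; print(a)
d=a[1]-a[0]; e=a[1]-a[2]; print(np.degrees(np.arctan2(d[1],d[0])),np.degrees(np.arctan2(e[1],e[0]))-90,np.hypot(*d),np.hypot(*e))
E
```

```text
[[26, 77, 53], [30, 77, 54], [23, 74, 52], [28, 78, 54], [30, 78, 56], [32, 79, 57], [31, 77, 56], [28, 77, 56], [26, 75, 53], [29, 104, 65], [28, 109, 69], [33, 107, 68], [31, 107, 68], [30, 107, 67], [33, 107, 69], [29, 108, 68], [31, 107, 68], [31, 107, 69], [29, 106, 66], [31, 107, 67], [30, 107, 68], [30, 107, 68], [32, 106, 68], [31, 106, 69], [32, 109, 69], [27, 78, 51], [46, 82, 62], [41, 82, 61], [38, 79, 58], [0, 72, 55], [0, 104, 80], [0, 101, 78], [0, 101, 78], [0, 102, 79], [0, 100, 77], [0, 101, 78], [0, 100, 78], [0, 100, 78], [0, 100, 78], [0, 100, 79]]
[[48, 129, 90], [58, 133, 96], [50, 129, 91], [47, 130, 92], [53, 132, 94], [56, 133, 95], [51, 130, 92], [17, 61, 38], [46, 170, 110], [48, 174, 115], [29, 105, 66], [30, 107, 68], [32, 107, 68]] [[30, 105, 67], [33, 107, 69], [30, 105, 68], [33, 107, 70], [32, 106, 68], [27, 106, 67], [29, 91, 60], [25, 75, 51], [23, 76, 51], [27, 77, 52], [24, 76, 51]]
[[416.2 209.2]
 [472.6 229.1]
 [505.5 137.5]]
19.43472080671924 19.75678132282171 59.807775414238606 97.32918370149828
```

```bash
python3 - <<'E'
from h import *
im,c=load("w6"); g=im.astype(int)
m=(g[...,1]-g[...,0]>65)&(g[...,0]>24)&(g[...,2]<118)
print(rect(c,blob(m,(257,175,280,258)),.016))
print("block c",(onz(c,[(269,216)],.016)*1000).round(1), "relay",)
go((480.5,190,60,19.5),(480.5,190,8.5,19.5))
E
```

```text
(((477.11181640625, 191.38314819335938), (13.78246784210205, 52.04502868652344), 18.442272186279297), [[462.0, 214.0], [479.0, 165.0], [492.0, 169.0], [475.0, 218.0]])
block c [[477.8 190.7  16. ]] relay
now [483.5 190.3 102. ] yang 18.3 gap 24.9
(480.5, 190, 60) shift [0.7, -3.1, 42.0] turn [0.003, 0.0, -0.02]
(480.5, 190, 8.5) shift [0.0, 0.0, 51.5] turn [0.0, 0.0, 0.0]
```

{"name": "step_arm", "arguments": {
  "moves": [
    [[1.5,-4.5,35],[0,0,-0.02],25],
    [[1.5,-4.5,65],[0,0,-0.02],25],
    [[1.5,-4.5,75],[0,0,-0.02],25],
    [[1.5,-4.5,75],[0,0,-0.02],25],
    [[1.5,-4.5,75],[0,0,-0.02],25]
  ]
}}

```text
clock: 12.08
tcp_pos: [0.4781, 0.1906, 0.0265]
orientation: [0.0, 0.577, 0.817, 0.0]
wrist_force: [-0.3, -0.3, 1.1]
finger_gap: 0.0251
grip_force: 0.0
```

```bash
python3 - <<'E'
from h import *
go((478.5,190.5,9,19.5))
im,c=shot("wrist","w7"); np.savez("w7.npz",K=c[0],D=c[1],P=c[2])
g=im.astype(int)
m=(g[...,1]-g[...,0]>65)&(g[...,0]>24)&(g[...,2]<118)
n,l,s,ce=cv2.connectedComponentsWithStats(m.astype(np.uint8))
for i in np.argsort(-s[1:,4])[:4]+1:
    print(s[i],(onz(c,[ce[i]],.016)*1000).round(1)[0])
E
```

```text
now [478.1 190.6  26.5] yang 19.5 gap 25.1
(478.5, 190.5, 9) shift [-0.2, 0.3, 17.5] turn [0.001, 0.0, 0.0]
[ 264  220   24   97 2165] [477.1 191.7  16. ]
[ 159  183  134   28 2136] [448.7 219.   16. ]
[ 59 314  19  25 157] [392.4 128.4  16. ]
[278 343  13  21 152] [497.9 147.8  16. ]
```

{"name": "step_arm", "arguments": {
  "moves": [
    [[0,0,9],[0,0,0],25],
    [[0,0,16],[0,0,0],25],
    [[0,0,17.5],[0,0,0],25],
    [[0,0,17.5],[0,0,0],15],
    [[0,0,17.5],[0,0,0],2],
    [[0,0,17.5],[0,0,0],2],
    [[0,0,17.5],[0,0,0],2],
    [[0,0,17.5],[0,0,0],2]
  ],
  "grip_force": 50
}}

```text
clock: 12.8
tcp_pos: [0.4773, 0.1906, 0.0079]
orientation: [0.0, 0.577, 0.817, 0.0]
wrist_force: [-0.2, -0.7, -1.5]
finger_gap: 0.0083
grip_force: 48.8
```

{"name": "step_arm", "arguments": {
  "moves": [
    [[0,0,0],[0,0,0],2],
    [[0,0,-15],[0,0,0],2],
    [[0,0,-40],[0,0,0],2],
    [[0,0,-75],[0,0,0],2],
    [[0,0,-110],[0,0,0],2],
    [[0,0,-150],[0,0,0],2],
    [[0,0,-185],[0,0,0],2],
    [[0,0,-185],[0,0,0],2]
  ]
}}

```text
clock: 13.47
tcp_pos: [0.481, 0.1915, 0.2005]
orientation: [0.004, 0.577, 0.817, 0.005]
wrist_force: [1.4, -0.3, -0.1]
finger_gap: 0.0086
grip_force: 48.9
```

```bash
python3 - <<'E'
from h import *
go((490,-60,195,10),(525,-320,195,-1))
im,c=shot("wrist","w8"); np.savez("w8.npz",K=c[0],D=c[1],P=c[2])
E
```

```text
now [481.  191.5 200.5] yang 19.5 gap 8.6
(490, -60, 195) shift [-240.0, -75.8, 4.9] turn [0.012, 0.0, 0.167]
(525, -320, 195) shift [-262.1, -10.7, 0.0] turn [0.0, 0.0, 0.192]
```

View pics/w8.png

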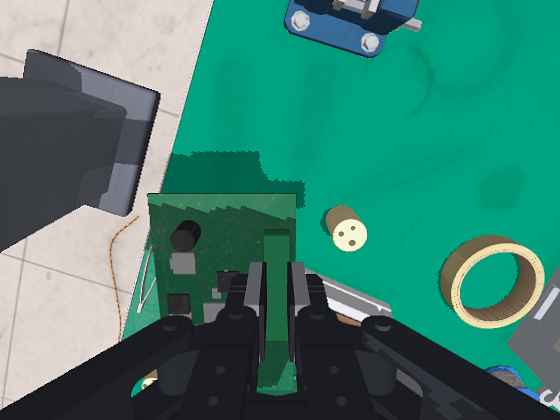

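The board hangs level by its block, its far edge running from (148,194) to (296,193).

```bash
python3 - <<'E'
from h import *
im,c=load("w8"); s=st(); q=s["orientation"]; r=R.from_quat([q[1],q[2],q[3],q[0]])
for u in ((148,194.5),(296,193.5),(297,255),(150,255)):
    print(u,(r.inv().apply(onz(c,[u],.1996)[0]-s["tcp_pos"])*1000).round(1))
E
```

```text
(148, 194.5) [ 38.  -50.4  -2.9]
(296, 193.5) [38.2  8.9 -2.3]
(297, 255) [11.5  9.7 -2.3]
(150, 255) [ 11.8 -52.2  -2.9]
```

{"name": "step_arm", "arguments": {
  "moves": [
    [[-240,-76,5],[0,0,0.167],2],
    [[-240,-76,5],[0,0,0.167],2],
    [[-240,-76,5],[0,0,0.167],2],
    [[-240,-76,5],[0,0,0.167],2],
    [[-240,-76,5],[0,0,0.167],2],
    [[-240,-76,5],[0,0,0.167],2],
    [[-240,-76,5],[0,0,0.167],2]
  ]
}}

```text
clock: 14.1
tcp_pos: [0.4856, -0.0672, 0.1864]
orientation: [0.0, 0.646, 0.763, -0.001]
wrist_force: [0.6, -0.1, -1.3]
finger_gap: 0.0087
grip_force: 48.9
```

{"name": "step_arm", "arguments": {
  "moves": [
    [[-262,-10,0],[0,0,0.19],2],
    [[-262,-10,0],[0,0,0.19],2],
    [[-262,-10,0],[0,0,0.19],2],
    [[-262,-10,0],[0,0,0.19],2],
    [[-262,-10,0],[0,0,0.19],2],
    [[-262,-10,0],[0,0,0.19],2],
    [[-262,-10,0],[0,0,0.19],2],
    [[-262,-10,0],[0,0,0.19],2]
  ]
}}

```text
clock: 14.77
tcp_pos: [0.521, -0.3238, 0.1856]
orientation: [-0.001, 0.714, 0.7, -0.0]
wrist_force: [0.4, 0.7, -0.8]
finger_gap: 0.0083
grip_force: 49.0
```

```bash
python3 - <<'E'
from h import *
go((531.4,-408.7,60,-1),(531.4,-408.7,21,-1))
E
```

```text
now [ 521.  -323.8  185.6] yang -1.2 gap 8.3
(531.4, -408.7, 60) shift [-84.7, 12.3, 125.5] turn [-0.001, -0.001, -0.003]
(531.4, -408.7, 21) shift [0.0, 0.0, 39.0] turn [0.0, 0.0, 0.0]
```

{"name": "step_arm", "arguments": {
  "moves": [
    [[-28,4,30],[0,0,0],2],
    [[-57,8,60],[0,0,0],2],
    [[-80,12,90],[0,0,0],2],
    [[-85,12,115],[0,0,0],2],
    [[-85,12,120],[0,0,0],2],
    [[-85,12,120],[0,0,0],2],
    [[-85,12,120],[0,0,0],2],
    [[-85,12,120],[0,0,0],2]
  ]
}}

```text
clock: 15.43
tcp_pos: [0.5331, -0.4052, 0.0701]
orientation: [0.001, 0.712, 0.702, 0.0]
wrist_force: [0.3, 0.5, -0.6]
finger_gap: 0.0084
grip_force: 49.0
```

```bash
python3 - <<'E'
from h import *
go((531.4,-408.7,21,-1))
im,c=shot("wrist","w9"); np.savez("w9.npz",K=c[0],D=c[1],P=c[2])
E
```

```text
now [ 533.1 -405.2   70.1] yang -0.8 gap 8.4
(531.4, -408.7, 21) shift [-3.5, -1.8, 49.1] turn [0.002, 0.002, 0.003]
```

View pics/w9.png

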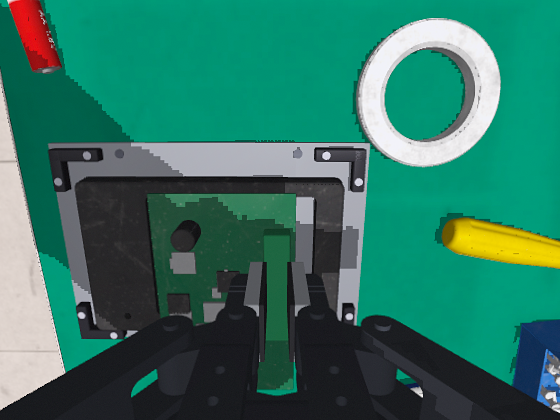

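The board hangs over the window with its edges parallel to the frame, and the window's right edge is visible at about (313,215). Lowering it now.

{"name": "step_arm", "arguments": {
  "moves": [
    [[-3.5,-2,15],[0,0,0],2],
    [[-3.5,-2,30],[0,0,0],2],
    [[-3.5,-2,36],[0,0,0],2],
    [[-3.5,-2,36],[0,0,0],2],
    [[-3.5,-2,36],[0,0,0],2]
  ]
}}

```text
clock: 15.9
tcp_pos: [0.5303, -0.4093, 0.0329]
orientation: [0.0, 0.713, 0.702, 0.0]
wrist_force: [-0.4, 0.7, -1.1]
finger_gap: 0.0084
grip_force: 49.0
```

```bash
python3 - <<'E'
from h import *
go((531.4,-408.7,20.5,-1))
im,c=shot("wrist","w10"); np.savez("w10.npz",K=c[0],D=c[1],P=c[2])
g=im.astype(int).max(2)
cv2.imwrite("pics/c10.png",im[120:420,:,::-1])
E
```

```text
now [ 530.3 -409.3   32.9] yang -0.9 gap 8.4
(531.4, -408.7, 20.5) shift [0.6, 1.1, 12.4] turn [0.001, 0.001, 0.002]
```

View pics/c10.png

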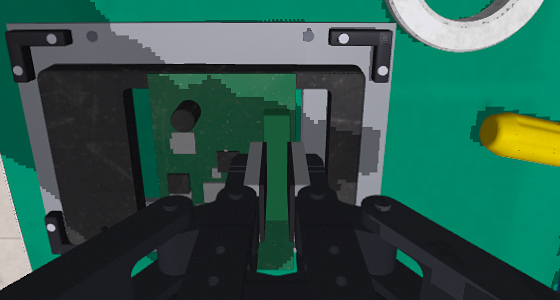

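The board's edges at columns 148 and 297 lie inside the window's edges at about 125 and 328. That was my last picture, so the rest is checked by numbers.

```bash
python3 - <<'E'
from h import *
im,c=load("w10"); g=im.astype(int)
print(g[212,115:155].max(1).tolist()); print(g[212,292:336].max(1).tolist()); print(g[180:200,210].max(1).tolist(), g[180:215,315].max(1).tolist())
W=onz(c,[(125,212),(328,212)],.017)*1000; B=onz(c,[(148,212),(297,212)],.032)*1000
print(W.round(1),B.round(1)); print("board far edge",(onz(c,[(210,194)],.032)*1000).round(1),"frame edges",(onz(c,[(210,186),(315,208)],.017)*1000).round(1))
E
```

```text
[36, 36, 35, 35, 33, 36, 34, 36, 16, 14, 13, 17, 17, 17, 16, 18, 17, 50, 88, 86, 86, 83, 85, 85, 84, 85, 85, 83, 84, 84, 84, 84, 86, 81, 69, 70, 70, 70, 68, 68]
[113, 113, 111, 101, 146, 142, 142, 143, 146, 79, 89, 134, 171, 173, 173, 173, 173, 173, 172, 173, 172, 173, 172, 172, 172, 172, 172, 172, 172, 172, 172, 172, 172, 173, 177, 100, 9, 16, 23, 59, 59, 60, 61, 59]
[171, 172, 173, 180, 7, 21, 28, 27, 29, 26, 24, 29, 31, 52, 115, 64, 64, 65, 67, 67] [175, 175, 176, 178, 103, 14, 24, 22, 24, 22, 25, 35, 49, 53, 57, 64, 70, 67, 64, 60, 57, 57, 59, 61, 67, 67, 61, 54, 70, 153, 176, 172, 172, 172, 172]
[[ 462.3 -382.2   17. ]
 [ 553.7 -383.6   17. ]] [[ 478.2 -377.9   32. ]
 [ 539.  -378.9   32. ]]
board far edge [[ 504.1 -370.8   32. ]] frame edges [[ 501.5 -370.9   17. ]
 [ 547.8 -381.7   17. ]]
```

{"name": "step_arm", "arguments": {
  "moves": [
    [[1,0,6],[0,0,0],2],
    [[1,0,10],[0,0,0],2],
    [[1,0,12],[0,0,0],2],
    [[1,0,12],[0,0,0],2],
    [[1,0,12],[0,0,0],2]
  ]
}}

```text
clock: 16.37
tcp_pos: [0.531, -0.4091, 0.0241]
orientation: [0.002, 0.713, 0.702, 0.0]
wrist_force: [-4.2, 4.7, 19.7]
finger_gap: 0.0082
grip_force: 51.6
```

```bash
python3 - <<'E'
from h import *
go((530.3,-408.3,20,-1)); print(st()["wrist_force"])
E
```

```text
now [ 531.  -409.1   24.1] yang -0.9 gap 8.2
(530.3, -408.3, 20) shift [0.8, -0.7, 4.0] turn [0.003, 0.003, 0.002]
[-4.15111671  4.74596241 19.67245816]
```

{"name": "step_arm", "arguments": {
  "moves": [
    [[0.5,0,-2.5],[0,0,0],2],
    [[0.5,0,-2.5],[0,0,0],2],
    [[0.5,0,-2.5],[0,0,0],2]
  ]
}}

```text
clock: 16.62
tcp_pos: [0.5307, -0.4085, 0.0242]
orientation: [0.001, 0.713, 0.701, 0.0]
wrist_force: [-1.2, 1.7, 9.8]
finger_gap: 0.0086
grip_force: 50.4
```

```bash
python3 - <<'E'
from h import *
go((530.3,-408.3,20,-1)); print(st()["wrist_force"])
im,c=shot("wrist","w11"); np.savez("w11.npz",K=c[0],D=c[1],P=c[2]); g=im.astype(int)
print(g[205:213:4,110:160].max(2).tolist()); print(g[212,285:345].max(1).tolist()); print(g[175:225,210].max(1).tolist(), g[175:225,320].max(1).tolist())
E
```

```text
now [ 530.7 -408.5   24.2] yang -0.9 gap 8.6
(530.3, -408.3, 20) shift [0.2, -0.4, 4.2] turn [0.002, 0.002, 0.002]
[-1.18660139  1.70443799  9.75006644]
[[37, 34, 33, 34, 35, 34, 33, 35, 34, 33, 35, 35, 34, 36, 35, 38, 36, 35, 35, 37, 34, 35, 35, 34, 36, 37, 38, 42, 39, 35, 35, 33, 35, 35, 38, 38, 37, 54, 71, 69, 68, 69, 68, 69, 70, 69, 70, 68, 69, 70], [36, 33, 33, 38, 42, 41, 36, 34, 36, 34, 34, 35, 36, 36, 34, 35, 34, 36, 34, 34, 35, 34, 36, 34, 34, 33, 34, 35, 35, 35, 34, 34, 36, 34, 34, 33, 35, 38, 60, 70, 69, 68, 69, 70, 70, 69, 69, 69, 69, 69]]
[113, 112, 112, 113, 112, 113, 113, 112, 112, 114, 84, 61, 61, 58, 57, 58, 55, 57, 59, 56, 56, 57, 56, 56, 59, 66, 63, 58, 59, 70, 79, 70, 58, 58, 60, 60, 59, 57, 56, 59, 56, 57, 56, 59, 61, 61, 59, 58, 57, 60, 64, 69, 67, 69, 66, 63, 61, 65, 67, 67]
[171, 171, 171, 171, 171, 170, 171, 170, 170, 170, 170, 170, 171, 173, 102, 12, 18, 18, 30, 69, 69, 69, 70, 68, 68, 70, 69, 71, 69, 71, 71, 71, 71, 72, 72, 73, 69, 70, 68, 72, 71, 71, 69, 69, 67, 67, 67, 67, 68, 69] [172, 173, 173, 173, 173, 173, 173, 173, 173, 173, 173, 173, 173, 175, 177, 57, 16, 26, 22, 24, 22, 24, 28, 39, 49, 54, 57, 59, 58, 57, 59, 57, 58, 58, 59, 60, 61, 60, 60, 55, 55, 100, 178, 173, 171, 170, 171, 170, 170, 171]
```

```bash
python3 - <<'E'
from h import *
im,c=load("w11"); g=im.astype(int)
print(g[222,95:160].max(1).tolist()); print(g[222,285:360].max(1).tolist())
f=lambda u,z:(onz(c,[u],z)*1000).round(1)[0][:2]
print("frame outer",f((320,198),.017),"win edge",f((320,216.5),.017),"board far z20,23",f((210,194),.020),f((210,194),.023))
E
```

```text
[35, 35, 35, 35, 36, 33, 34, 35, 36, 37, 37, 33, 37, 36, 34, 35, 36, 35, 32, 19, 18, 18, 17, 16, 15, 15, 16, 18, 18, 19, 75, 88, 86, 86, 85, 84, 84, 85, 85, 85, 84, 85, 85, 86, 84, 84, 85, 84, 86, 85, 85, 85, 86, 83, 74, 70, 71, 75, 75, 72, 71, 69, 72, 76, 78]
[112, 114, 112, 112, 112, 113, 112, 114, 114, 118, 96, 145, 143, 141, 143, 146, 58, 90, 89, 163, 172, 172, 171, 172, 171, 171, 171, 171, 171, 171, 171, 171, 171, 170, 170, 170, 171, 171, 170, 169, 169, 171, 174, 97, 57, 13, 15, 18, 47, 61, 59, 60, 60, 60, 58, 58, 59, 58, 59, 60, 58, 58, 58, 61, 65, 64, 61, 60, 62, 62, 61, 61, 59, 61, 59]
frame outer [ 549.4 -374. ] win edge [ 549.6 -382.2] board far z20,23 [ 503.9 -370.8] [ 504.5 -370.1]
```

```bash
python3 - <<'E'
from h import *
im,c=load("w11")
f=lambda u,z:(onz(c,[u],z)*1000).round(1)[0][:2]
print(f((113.5,222),.017),f((332.5,222),.017),f((148.5,222),.022),f((295.5,222),.022))
E
```

```text
[ 460.9 -383.2] [ 555.  -384.7] [ 477.9 -381.8] [ 538.9 -382.8]
```

{"name": "step_arm", "arguments": {
  "moves": [
    [[1,0,-1],[0,0,0],2],
    [[1,0,-1],[0,0,0],2],
    [[1,0,-1],[0,0,0],2],
    [[1,0,-1],[0,0,0],12],
    [[1,0,-1],[0,0,0],20],
    [[1,0,-1],[0,0,0],25],
    [[1,0,-1],[0,0,0],25],
    [[1,0,-8],[0,0,0],25]
  ]
}}

```text
clock: 17.33
tcp_pos: [0.5288, -0.4059, 0.0285]
orientation: [-0.002, 0.713, 0.701, -0.0]
wrist_force: [0.0, 0.4, -0.9]
finger_gap: 0.0254
grip_force: 0.0
```

{"name": "step_arm", "arguments": {
  "moves": [
    [[0,0,-20],[0,0,0],25],
    [[0,0,-50],[0,0,0],25],
    [[0,0,-90],[0,0,0],25],
    [[0,0,-130],[0,0,0],40],
    [[0,0,-170],[0,0,0],40],
    [[40,0,-190],[0,0,0],40],
    [[60,0,-190],[0,0,0],40],
    [[60,0,-190],[0,0,0],40]
  ]
}}

```text
clock: 18.0
tcp_pos: [0.5318, -0.3438, 0.224]
orientation: [0.002, 0.712, 0.703, 0.001]
wrist_force: [-0.1, 0.6, -0.4]
finger_gap: 0.0399
grip_force: 0.0
```

```bash
python3 - <<'E'
from h import *
go()
im,c=shot("wrist","w12"); np.savez("w12.npz",K=c[0],D=c[1],P=c[2]); g=im.astype(int)
hsv=cv2.cvtColor(np.ascontiguousarray(im),cv2.COLOR_RGB2HSV)
print("corners px pred board",proj(c,np.array([[478,-369.5,19],[540,-370.5,19],[539,-470,19],[477,-469,19],[508,-419,19]])/1e3).round(0).tolist())
for r in (200,215,230,245,260,275):
  print(r," ".join("%d,%d,%d"%tuple(im[r,k]) for k in range(160,310,6)))
E
```

```text
now [ 531.8 -343.8  224. ] yang -0.7 gap 39.9
corners px pred board [[221.0, 207.0], [284.0, 207.0], [284.0, 298.0], [225.0, 297.0], [253.0, 253.0]]
200 53,53,56 114,114,122 112,114,122 113,114,122 111,114,121 111,114,120 111,112,120 110,112,118 111,110,119 110,112,119 109,111,118 109,110,118 109,110,118 108,108,116 107,109,116 107,109,116 107,109,114 107,107,115 106,108,115 105,108,116 106,106,114 105,106,114 104,106,114 104,107,114 106,108,115
215 114,114,122 77,77,82 39,40,41 44,43,47 42,41,43 41,39,42 42,40,43 39,41,43 41,40,42 41,38,42 40,43,43 33,78,57 35,78,58 33,76,56 32,76,56 32,77,55 34,78,55 29,75,54 31,76,55 32,76,56 29,75,53 36,37,37 68,64,67 67,66,68 45,44,45
230 110,111,119 112,114,122 39,38,40 43,43,44 40,38,41 47,45,46 47,45,47 41,39,41 0,77,60 0,93,71 0,92,72 40,80,59 29,79,54 44,41,44 29,79,54 27,76,54 28,77,55 25,76,53 26,75,53 29,104,67 28,105,67 0,152,116 171,172,181 179,182,191 69,67,70
245 170,171,181 106,109,116 39,39,40 45,42,44 40,39,41 52,50,52 42,41,44 41,40,42 19,10,13 0,94,72 0,95,72 27,77,54 19,74,50 28,76,55 30,77,53 42,39,41 41,41,42 25,74,53 30,81,57 47,169,111 47,172,113 0,131,102 169,171,181 102,104,111 70,68,70
260 168,170,179 168,169,180 69,66,69 41,38,39 40,39,42 39,39,40 38,39,40 46,45,47 20,19,20 0,92,71 0,93,71 21,77,53 64,63,65 17,73,50 120,118,121 118,119,122 189,190,194 169,168,170 82,77,79 48,167,111 45,170,110 51,124,111 168,170,179 57,59,64 68,66,68
275 170,170,180 167,169,177 60,58,60 70,68,70 68,65,69 67,64,67 52,50,52 34,35,36 89,91,95 88,90,95 26,27,28 22,19,24 15,46,88 17,51,95 25,52,93 22,49,96 36,123,86 161,175,171 165,176,173 34,122,84 44,126,88 168,169,179 166,168,178 9,8,10 76,74,76
```

```bash
python3 - <<'E'
from h import *
im,c=load("w12"); g=im.astype(int)
m=((g[...,1]-g[...,0]>30)&(g[...,0]>14)&(g[...,1]<140))
m=m.astype(np.uint8); m=cv2.morphologyEx(m,cv2.MORPH_CLOSE,np.ones((13,13)))
k=blob(m,(195,195,310,315)); r=rect(c,k,.019); print("board",r)
dk=(g.max(2)<85)&(g.max(2)-g.min(2)<25)
f=lambda u,z:(onz(c,[u],z)*1000).round(1)[0][:2]
for row in (230,245,262):
    print(row,g[row,198:225].max(1).tolist(),g[row,280:308].max(1).tolist())
for col in (213,292): print(col,g[200:225,col].max(1).tolist(),g[270:300,col].max(1).tolist())
E
```

```text
board (((502.41827392578125, -419.7707214355469), (97.97288513183594, 78.0185775756836), 89.20126342773438), [[463.0, -468.0], [541.0, -469.0], [542.0, -371.0], [464.0, -370.0]])
230 [42, 41, 44, 38, 41, 39, 40, 46, 20, 20, 77, 95, 94, 94, 93, 94, 93, 92, 92, 92, 92, 92, 92, 85, 85, 82, 81] [105, 89, 129, 126, 152, 151, 152, 102, 188, 183, 183, 182, 181, 182, 182, 182, 183, 184, 191, 34, 80, 68, 69, 71, 70, 70, 69, 66]
245 [40, 40, 39, 42, 42, 44, 42, 44, 45, 19, 19, 95, 95, 92, 93, 93, 94, 95, 94, 94, 94, 95, 95, 95, 79, 74, 74] [172, 105, 127, 124, 154, 154, 131, 103, 186, 183, 181, 181, 181, 181, 182, 182, 184, 105, 111, 18, 71, 71, 73, 74, 70, 68, 72, 72]
262 [42, 42, 42, 41, 42, 44, 42, 40, 43, 36, 20, 31, 93, 93, 92, 92, 92, 92, 92, 91, 93, 92, 93, 92, 94, 78, 74] [171, 92, 123, 133, 153, 153, 125, 166, 183, 179, 178, 178, 178, 178, 178, 180, 184, 108, 63, 57, 74, 70, 71, 78, 82, 72, 72, 72]
213 [119, 119, 120, 118, 119, 121, 40, 22, 22, 26, 36, 42, 42, 40, 41, 39, 42, 60, 99, 96, 96, 94, 94, 94, 96] [94, 94, 94, 94, 95, 94, 93, 95, 94, 94, 94, 94, 94, 95, 94, 95, 94, 94, 94, 96, 98, 99, 95, 76, 51, 41, 34, 25, 23, 24]
292 [114, 114, 114, 114, 115, 115, 69, 21, 23, 28, 51, 67, 85, 74, 62, 68, 86, 79, 162, 188, 184, 183, 183, 182, 181] [179, 179, 179, 177, 178, 178, 177, 178, 180, 176, 80, 17, 23, 22, 22, 44, 79, 78, 72, 71, 75, 77, 78, 69, 101, 162, 178, 175, 176, 168]
```

```bash
python3 - <<'E'
from h import *
im,c=load("w12")
f=lambda u,z:(onz(c,[u],z)*1000).round(1)[0][:2]
print("win x",f((207,245),.017),f((299.5,245),.017),"board x",f((221.8,245),.019),f((283.5,245),.019))
print("frame y",[f((292,r),.017)[1] for r in (209.5,217.5,285,294)])
g=im.astype(int); 
for col in (240,275): print(g[198:215,col].tolist(), g[285:303,col].tolist())
E
```

```text
win x [ 461.2 -409.9] [ 555.1 -411.2] board x [ 476.6 -409.3] [ 538.8 -410.2]
frame y [np.float64(-373.5), np.float64(-381.8), np.float64(-456.3), np.float64(-467.0)]
[[108, 110, 116], [108, 108, 116], [108, 108, 117], [108, 109, 116], [107, 109, 116], [107, 109, 117], [108, 110, 117], [107, 109, 117], [38, 39, 43], [23, 47, 34], [40, 83, 61], [35, 78, 55], [39, 80, 58], [35, 78, 56], [32, 78, 55], [34, 79, 55], [35, 79, 57]] [[58, 133, 211], [57, 132, 210], [55, 134, 212], [57, 134, 213], [58, 136, 214], [56, 137, 215], [54, 135, 213], [57, 133, 212], [57, 136, 218], [56, 134, 210], [38, 115, 84], [56, 128, 92], [81, 134, 110], [140, 155, 156], [158, 164, 170], [0, 148, 114], [0, 149, 116], [0, 148, 117]]
[[106, 108, 115], [106, 107, 115], [105, 107, 114], [107, 108, 116], [105, 107, 114], [106, 108, 114], [107, 108, 115], [107, 107, 115], [63, 62, 68], [24, 45, 36], [41, 81, 60], [33, 78, 55], [32, 76, 55], [29, 77, 54], [29, 74, 54], [30, 75, 54], [33, 76, 54]] [[37, 123, 85], [35, 122, 85], [35, 124, 87], [35, 124, 85], [38, 123, 85], [38, 123, 85], [33, 122, 85], [36, 121, 84], [36, 122, 85], [35, 121, 85], [38, 124, 87], [39, 124, 86], [67, 128, 102], [137, 153, 153], [162, 167, 172], [1, 154, 129], [0, 151, 118], [0, 152, 118]]
```

The board is down and centred on the window to within 0.5 mm, with both ends on the long bars. Next is the ring.

```bash
python3 - <<'E'
from h import *
im,c=load("w12"); g=im.astype(int)
print(proj(c,np.array([[613,-330,12],[499,-176,9]])/1e3))
def ringfit(im,c,xy,z=.012):
    u,v=proj(c,[xy[0]/1e3,xy[1]/1e3,z])[0].astype(int); g=im.astype(int)
    m=(g.max(2)-g.min(2)<40)&(g.min(2)>125)
    k=blob(m,(max(u-65,0),max(v-65,0),u+65,v+65)); w=(onz(c,k,z)[:,:2]*1000).astype(np.float32); print(cv2.boundingRect(k),cv2.fitEllipse(w))
ringfit(im,c,(613,-330))
go((582,-330,100,0))
E
```

```text
[[359.54157898 163.92512799]
 [235.05187719 -11.96955623]]
(323, 124, 77, 77) ((614.3507080078125, -329.3033752441406), (73.93531036376953, 74.15007019042969), 57.49384307861328)
now [ 531.4 -345.3  222.4] yang -0.8 gap 40.1
(582, -330, 100) shift [16.2, 50.1, 122.5] turn [0.002, 0.001, -0.013]
```

Ring centre is (614.4,-329.3), with a clean fit (74 mm diameter). I'll grip the rim on its -x side at (583.5,-329.3).

{"name": "step_arm", "arguments": {
  "moves": [
    [[16,38,20],[0,0,-0.01],32],
    [[16,52,50],[0,0,-0.01],32],
    [[16,52,85],[0,0,-0.01],32],
    [[16,52,120],[0,0,-0.01],32],
    [[16,52,155],[0,0,-0.01],32],
    [[16,52,170],[0,0,-0.01],32],
    [[16,52,170],[0,0,-0.01],32],
    [[16,52,170],[0,0,-0.01],32]
  ]
}}

```text
clock: 18.72
tcp_pos: [0.582, -0.3319, 0.0487]
orientation: [-0.002, 0.709, 0.705, -0.0]
wrist_force: [0.2, -0.1, 0.5]
finger_gap: 0.0317
grip_force: 0.0
```

```bash
python3 - <<'E'
from h import *
go((583.5,-329.3,6,0))
im,c=shot("wrist","w13"); g=im.astype(int)
m=(g.max(2)-g.min(2)<40)&(g.min(2)>125)
u,v=proj(c,[.6144,-.3293,.012])[0].astype(int); print(u,v)
k=blob(m,(200,100,540,400)); print(cv2.boundingRect(k)); 
e=k[(k[:,1]<v)]; w=(onz(c,e,.012)[:,:2]*1000).astype(np.float32)
A=np.c_[2*w,np.ones(len(w))]; s=np.linalg.lstsq(A,(w**2).sum(1),rcond=None)[0]; print(s[:2],np.sqrt(s[2]+s[0]**2+s[1]**2))
E
```

```text
now [ 582.  -331.9   48.7] yang -0.4 gap 31.7
(583.5, -329.3, 6) shift [2.5, 1.6, 42.7] turn [-0.003, -0.002, -0.007]
339 243
(268, 171, 143, 133)
[ 614.11193756 -321.57743724] 28.570375488463462
```

{"name": "step_arm", "arguments": {
  "moves": [
    [[2,1,15],[0,0,0],32],
    [[2,1,32],[0,0,0],32],
    [[2,1,41],[0,0,0],32],
    [[2,1,42],[0,0,0],32],
    [[2,1,42],[0,0,0],32]
  ]
}}

```text
clock: 19.18
tcp_pos: [0.5844, -0.3302, 0.0091]
orientation: [0.0, 0.709, 0.705, 0.0]
wrist_force: [-1.2, -0.9, 0.3]
finger_gap: 0.0321
grip_force: 0.0
```

{"name": "step_arm", "arguments": {
  "moves": [
    [[0,0,0],[0,0,0],20],
    [[0,0,0],[0,0,0],5],
    [[0,0,0],[0,0,0],5],
    [[0,0,0],[0,0,0],5],
    [[0,0,0],[0,0,0],5],
    [[0,0,-3],[0,0,0],5],
    [[0,0,-10],[0,0,0],5],
    [[0,0,-20],[0,0,0],5]
  ],
  "grip_force": 60
}}

```text
clock: 19.85
tcp_pos: [0.5836, -0.3293, 0.028]
orientation: [-0.001, 0.709, 0.705, -0.0]
wrist_force: [-0.2, -0.6, 0.4]
finger_gap: 0.0052
grip_force: 0.0
```

{"name": "step_arm", "arguments": {
  "moves": [
    [[0,0,-40],[0,0,0],5],
    [[0,0,-75],[0,0,0],5],
    [[0,0,-75],[0,0,0],5],
    [[0,0,-75],[0,0,0],5]
  ]
}}

```text
clock: 20.18
tcp_pos: [0.5863, -0.3314, 0.1078]
orientation: [0.004, 0.709, 0.705, 0.001]
wrist_force: [-0.0, 0.4, 0.3]
finger_gap: 0.005
grip_force: 0.0
```

```bash
python3 - <<'E'
from h import *
print(st()["wrist_force"])
go((468.2,-176,100,0))
im,c=shot("wrist","w14"); np.savez("w14.npz",K=c[0],D=c[1],P=c[2]); g=im.astype(int)
tz=st()["tcp_pos"]
m=((g.max(2)-g.min(2)<40)&(g.min(2)>125)).astype(np.uint8)
n,l,s,ce=cv2.connectedComponentsWithStats(m)
for i in np.argsort(-s[1:,4])[:6]+1: print(s[i],ce[i].round(0))
print(proj(c,np.array(tz)+[[.031,0,.006],[-.0065,0,.006],[.0685,0,.006]]))
E
```

```text
[-0.02675704  0.4238974   0.32554882]
now [ 586.3 -331.4  107.8] yang -0.3 gap 5.0
(468.2, -176, 100) shift [154.7, -119.1, 6.4] turn [0.006, 0.004, -0.006]
[  42    0  169   58 6761] [127.  23.]
[ 299  154  111  107 5584] [354. 206.]
[   0  246   37  165 3106] [ 12. 348.]
[  32  250   55  110 1489] [ 50. 298.]
[463 329  94  21 594] [505. 339.]
[270 289   5  98 358] [272. 339.]
[[347.70097955 282.23874713]
 [258.2336187  283.07950954]
 [436.05769254 281.1094124 ]]
```

```bash
cat >> h.py <<'E'
def ringfit(im,c,xy,z=.012,w=70):
    u,v=proj(c,[xy[0]/1e3,xy[1]/1e3,z])[0].astype(int); g=im.astype(int)
    m=(g.max(2)-g.min(2)<40)&(g.min(2)>125)
    k=blob(m,(max(u-w,0),max(v-w,0),u+w,v+w)); q=(onz(c,k,z)[:,:2]*1000).astype(np.float32); print(cv2.boundingRect(k),[np.round(t,1) for t in cv2.fitEllipse(q)])
E
python3 - <<'E'
from h import *
im,c=load("w14"); ringfit(im,c,(614.4,-329.3),.012,75)
for z in (.006,.018): ringfit(im,c,(614.4,-329.3),z,75)
E
```

```text
(299, 154, 93, 107) [array([ 635.8, -328.9]), array([65.4, 76.7]), np.float64(4.6)]
(299, 154, 92, 107) [array([ 636.8, -330.7]), array([66.4, 78.8]), np.float64(4.5)]
(299, 154, 94, 107) [array([ 634.8, -327. ]), array([64.3, 74.6]), np.float64(4.7)]
```

```bash
python3 - <<'E'
from h import *
im,c=load("w14"); ringfit(im,c,(640,-329.3),.012,75)
g=im.astype(int); m=((g[...,1]-g[...,0]>60)).astype(np.uint8)
u,v=proj(c,[.64,-.329,.012])[0].astype(int); print(u,v,g[v,u-80:u+80:5].tolist())
k=blob(m,(u-45,v-45,u+45,v+45)); print(cv2.boundingRect(k),(onz(c,k.mean(0)[None],.006)*1000))
E
```

```text
(299, 154, 111, 107) [array([ 639.3, -328.5]), array([74.1, 74.6]), np.float64(29.0)]
355 210 [[0, 105, 82], [0, 105, 83], [0, 105, 81], [0, 106, 82], [0, 107, 82], [176, 172, 174], [240, 239, 240], [248, 247, 249], [253, 252, 254], [0, 171, 135], [0, 169, 132], [0, 169, 134], [0, 168, 134], [0, 170, 132], [0, 168, 133], [0, 169, 133], [0, 169, 133], [0, 170, 135], [0, 170, 136], [0, 169, 133], [0, 170, 136], [0, 171, 137], [123, 117, 121], [249, 247, 249], [255, 255, 255], [255, 255, 255], [255, 255, 255], [0, 175, 137], [0, 177, 142], [0, 176, 142], [0, 172, 137], [0, 168, 132]]
(319, 175, 66, 62) [[ 639.20502682 -327.87857156    6.        ]]
```

The ring was not gripped: the fingers closed too high and nudged it 25 mm to (639.3,-328.5), still flat. I'll retry lower.

```bash
python3 - <<'E'
from h import *
go((608.5,-328.5,40,0))
E
```

```text
now [ 585.1 -330.4  105.5] yang -0.3 gap 4.9
(608.5, -328.5, 40) shift [2.2, 23.2, 65.5] turn [0.003, 0.002, -0.006]
```

{"name": "step_arm", "arguments": {
  "moves": [
    [[2,23,0],[0,0,-0.006],32],
    [[2,23,20],[0,0,-0.006],32],
    [[2,23,50],[0,0,-0.006],32],
    [[2,23,75],[0,0,-0.006],32],
    [[2,23,75],[0,0,-0.006],32],
    [[2,23,75],[0,0,-0.006],32],
    [[2,23,75],[0,0,-0.006],32]
  ]
}}

```text
clock: 20.82
tcp_pos: [0.6072, -0.328, 0.0288]
orientation: [-0.0, 0.707, 0.707, 0.0]
wrist_force: [-0.2, -0.0, 0.5]
finger_gap: 0.032
grip_force: 0.0
```

```bash
python3 - <<'E'
from h import *
go((608.5,-328.5,3.5,0))
im,c=shot("wrist"); g=im.astype(int)
for z,x in ((.012,602),(.012,676.5)): print(proj(c,[x/1e3,-.3285,z]))
v=int(proj(c,[.6085,-.3285,.012])[0,1]); u=int(proj(c,[.6085,-.3285,.012])[0,0]); print(u,v,g[v,u-70:u+130:4].max(1).tolist(),g[v,u-70:u+130:4].min(1).tolist())
E
```

```text
now [ 607.2 -328.    28.8] yang -0.0 gap 32.0
(608.5, -328.5, 3.5) shift [-0.5, 1.3, 25.3] turn [-0.0, -0.0, -0.0]
[[265.69758125 265.14571453]]
[[422.67960367 264.82985264]]
279 265 [116, 114, 116, 118, 117, 118, 31, 29, 116, 116, 113, 114, 115, 114, 110, 184, 177, 179, 181, 191, 165, 182, 116, 114, 115, 116, 117, 33, 118, 116, 116, 114, 115, 118, 117, 117, 117, 116, 116, 115, 117, 117, 117, 118, 121, 131, 136, 255, 242, 255] [0, 0, 0, 112, 110, 111, 28, 22, 0, 0, 0, 0, 0, 0, 0, 183, 175, 178, 179, 189, 164, 178, 0, 0, 0, 0, 0, 31, 111, 110, 110, 68, 0, 0, 0, 0, 0, 0, 0, 0, 0, 0, 0, 0, 0, 130, 133, 254, 240, 255]
```

{"name": "step_arm", "arguments": {
  "moves": [
    [[0,1,12],[0,0,0],32],
    [[0,1,21],[0,0,0],32],
    [[0,1,25],[0,0,0],32],
    [[0,1,25.5],[0,0,0],32],
    [[0,1,25.5],[0,0,0],32],
    [[0,1,25.5],[0,0,0],32]
  ]
}}

```text
clock: 21.37
tcp_pos: [0.6082, -0.328, 0.0029]
orientation: [0.0, 0.707, 0.707, 0.0]
wrist_force: [0.2, 0.6, -0.8]
finger_gap: 0.0321
grip_force: 0.0
```

{"name": "step_arm", "arguments": {
  "moves": [
    [[0,0,0],[0,0,0],20],
    [[0,0,0],[0,0,0],8],
    [[0,0,0],[0,0,0],8],
    [[0,0,0],[0,0,0],8],
    [[0,0,0],[0,0,0],8]
  ],
  "grip_force": 40
}}

```text
clock: 21.78
tcp_pos: [0.6085, -0.3282, 0.0035]
orientation: [0.001, 0.707, 0.707, 0.0]
wrist_force: [-0.5, -1.3, 2.6]
finger_gap: 0.015
grip_force: 36.9
```

{"name": "step_arm", "arguments": {
  "moves": [
    [[0,0,0],[0,0,0],8],
    [[0,0,0],[0,0,0],8],
    [[0,0,-4],[0,0,0],8],
    [[0,0,-12],[0,0,0],8],
    [[0,0,-25],[0,0,0],8],
    [[0,0,-50],[0,0,0],8],
    [[0,0,-80],[0,0,0],8],
    [[0,0,-80],[0,0,0],8]
  ]
}}

```text
clock: 22.45
tcp_pos: [0.611, -0.3298, 0.0896]
orientation: [0.004, 0.707, 0.707, 0.001]
wrist_force: [1.4, -1.2, 0.8]
finger_gap: 0.0146
grip_force: 36.7
```

```bash
python3 - <<'E'
from h import *
print(st()["wrist_force"])
go((468.2,-176,84,0))
E
```

```text
[ 1.40984254 -1.20116875  0.77513762]
now [ 611.  -329.8   89.6] yang 0.0 gap 14.6
(468.2, -176, 84) shift [153.8, -142.8, 3.7] turn [0.008, 0.005, 0.0]
```

{"name": "step_arm", "arguments": {
  "moves": [
    [[154,-143,0],[0,0,0],8],
    [[154,-143,0],[0,0,0],8],
    [[154,-143,0],[0,0,0],8],
    [[154,-143,0],[0,0,0],8],
    [[154,-143,0],[0,0,0],8],
    [[154,-143,0],[0,0,0],8],
    [[154,-143,0],[0,0,0],8],
    [[154,-143,0],[0,0,0],8]
  ]
}}

```text
clock: 23.12
tcp_pos: [0.4658, -0.1741, 0.0835]
orientation: [0.001, 0.707, 0.707, 0.0]
wrist_force: [1.7, -0.0, 0.5]
finger_gap: 0.0149
grip_force: 36.8
```

```bash
python3 - <<'E'
from h import *
s=st(); go((468.2,-176,30,0))
im,c=shot("wrist","w15"); np.savez("w15.npz",K=c[0],D=c[1],P=c[2]); g=im.astype(int)
t=np.array(s["tcp_pos"]); z=t[2]+.0085; rc=t+[.031,0,.0085]
u,v=proj(c,rc)[0].astype(int); print("pred ring px",u,v)
m=(g.max(2)-g.min(2)<25)&(g.min(2)>210)
n,l,S,ce=cv2.connectedComponentsWithStats(m.astype(np.uint8))
for i in np.argsort(-S[1:,4])[:4]+1: print(S[i],ce[i].round(0))
# right rim transitions along row v, upper rim along column u
print(g[v,u:u+150:3].min(1).tolist()); print(g[max(0,v-150):v:3,u].min(1).tolist())
E
```

```text
now [ 465.8 -174.1   83.5] yang 0.0 gap 14.9
(468.2, -176, 30) shift [-1.8, 2.3, 53.5] turn [0.002, 0.001, 0.001]
pred ring px 352 290
[ 285  207  153  121 4818] [379. 246.]
[ 318    0  242   40 4153] [454.  15.]
[350  18  63  20 799] [384.  28.]
[415  35 141  21 309] [492.  46.]
[94, 107, 163, 173, 171, 171, 171, 166, 40, 0, 0, 0, 0, 0, 0, 92, 99, 100, 146, 147, 134, 221, 224, 221, 220, 225, 228, 230, 221, 0, 0, 0, 0, 0, 0, 0, 23, 11, 7, 11, 6, 10, 10, 8, 8, 13, 5, 9, 15, 36]
[205, 178, 178, 177, 177, 179, 176, 177, 177, 179, 178, 178, 180, 180, 180, 180, 182, 111, 111, 110, 100, 203, 147, 225, 228, 230, 230, 230, 230, 230, 226, 200, 132, 110, 108, 109, 110, 108, 107, 109, 109, 108, 108, 183, 178, 176, 175, 174, 173, 174]
```

```bash
python3 - <<'E'
from h import *
im,c=load("w15"); t=np.array([465.8,-174.1,83.5])
print((onz(c,[(438,290),(352,206.5),(411,290),(352,233)],.092)*1000-t).round(1))
# contour upper outer arc circle fit
g=im.astype(int); m=((g.max(2)-g.min(2)<25)&(g.min(2)>205)).astype(np.uint8)
k=blob(m,(280,195,445,335)); pts=[]
for col in range(310,436,3):
    r=k[k[:,0]==col,1]
    if len(r): pts.append((col,r.min()))
w=onz(c,pts,.092)[:,:2]*1000; A=np.c_[2*w,np.ones(len(w))]; s=np.linalg.lstsq(A,(w**2).sum(1),rcond=None)[0]; print("circle",s[:2]-t[:2],np.sqrt(s[2]+s[0]**2+s[1]**2))
ringfit(im,c,(499,-176),.009,140)
E
```

```text
[[66.1 -0.1  8.5]
 [28.5 35.5  8.5]
 [54.9  0.   8.5]
 [29.1 24.9  8.5]]
circle [28.40044407 -0.5058973 ] 36.17347877564326
(246, 137, 193, 219) [array([ 506.1, -198.1]), array([110.3, 144.8]), np.float64(18.2)]
```

{"name": "step_arm", "arguments": {
  "moves": [
    [[-1.5,3,25],[0,0,0],8],
    [[-1.5,3,45],[0,0,0],8],
    [[-1.5,3,58],[0,0,0],8],
    [[-1.5,3,60],[0,0,0],8],
    [[-1.5,3,60],[0,0,0],8],
    [[-1.5,3,60],[0,0,0],8]
  ]
}}

```text
clock: 23.67
tcp_pos: [0.4693, -0.1764, 0.0233]
orientation: [0.001, 0.707, 0.707, 0.0]
wrist_force: [-0.3, -0.5, 0.3]
finger_gap: 0.0144
grip_force: 36.8
```

```bash
python3 - <<'E'
from h import *
go((469,-175.7,11,0)); print(st()["wrist_force"])
E
```

```text
now [ 469.3 -176.4   23.3] yang -0.0 gap 14.4
(469, -175.7, 11) shift [0.7, -0.3, 12.3] turn [0.001, 0.001, -0.001]
[-0.32726305 -0.46515227  0.28752185]
```

{"name": "step_arm", "arguments": {
  "moves": [
    [[0.5,0,5],[0,0,0],8],
    [[0.5,0,9],[0,0,0],8],
    [[0.5,0,11],[0,0,0],8],
    [[0.5,0,12],[0,0,0],8],
    [[0.5,0,12],[0,0,0],8]
  ]
}}

```text
clock: 24.08
tcp_pos: [0.468, -0.1748, 0.0107]
orientation: [-0.0, 0.707, 0.707, -0.0]
wrist_force: [-0.2, 0.2, -0.6]
finger_gap: 0.0146
grip_force: 36.8
```

{"name": "step_arm", "arguments": {
  "moves": [
    [[0,0,0],[0,0,0],18],
    [[0,0,0],[0,0,0],24],
    [[0,0,0],[0,0,0],28],
    [[0,0,0],[0,0,0],28],
    [[0,0,-15],[0,0,0],28],
    [[0,0,-40],[0,0,0],28],
    [[0,0,-80],[0,0,0],28],
    [[0,0,-120],[0,0,0],50]
  ]
}}

```text
clock: 24.75
tcp_pos: [0.4669, -0.1743, 0.1312]
orientation: [-0.001, 0.707, 0.707, -0.0]
wrist_force: [0.9, -0.6, 0.3]
finger_gap: 0.039
grip_force: 0.0
```

{"name": "step_arm", "arguments": {
  "moves": [
    [[0,30,-40],[0,0,0],50],
    [[0,30,-50],[0,0,0],50],
    [[0,30,-50],[0,0,0],50]
  ]
}}

```text
clock: 25.0
tcp_pos: [0.5021, -0.1765, 0.186]
orientation: [0.005, 0.707, 0.707, 0.002]
wrist_force: [-0.3, -1.7, -0.3]
finger_gap: 0.0499
grip_force: 0.0
```

```bash
python3 - <<'E'
from h import *
go()
im,c=shot("wrist","w16"); np.savez("w16.npz",K=c[0],D=c[1],P=c[2]); g=im.astype(int)
u,v=proj(c,[.499,-.176,.018])[0].astype(int); print(u,v)
ringfit(im,c,(499,-176),.009,110)
m=((g.max(2)-g.min(2)<14)&(g.min(2)>200)).astype(np.uint8)
k=blob(m,(u-70,v-70,u+70,v+70)); q=(onz(c,k,.018)[:,:2]*1000).astype(np.float32); print(cv2.boundingRect(k),cv2.fitEllipse(q))
print(g[v,u-90:u+90:4].tolist())
E
```

```text
now [ 502.1 -176.5  186. ] yang 0.0 gap 49.9
271 188
(212, 122, 121, 121) [array([ 501.8, -170.3]), array([ 94. , 106.3]), np.float64(29.6)]
(228, 144, 84, 57) ((499.04180908203125, -166.25656127929688), (50.66831588745117, 63.69363021850586), 77.89056396484375)
[[0, 99, 76], [0, 101, 78], [0, 99, 76], [0, 98, 75], [0, 98, 75], [0, 97, 75], [0, 94, 71], [114, 132, 138], [132, 132, 123], [85, 84, 80], [130, 129, 122], [150, 148, 146], [155, 154, 157], [161, 160, 162], [157, 157, 159], [87, 86, 88], [130, 128, 121], [129, 129, 120], [126, 126, 118], [126, 125, 119], [127, 126, 120], [126, 126, 118], [127, 126, 119], [127, 126, 118], [124, 123, 116], [124, 122, 115], [203, 200, 191], [201, 198, 189], [203, 201, 192], [235, 233, 236], [244, 245, 250], [245, 245, 249], [245, 246, 252], [203, 200, 192], [199, 199, 189], [199, 198, 187], [185, 184, 174], [200, 198, 190], [30, 160, 138], [0, 149, 118], [0, 152, 117], [0, 151, 117], [0, 149, 117], [0, 152, 117], [0, 152, 121]]
```

```bash
cat >> h.py <<'E'
def ringonpad(im,c,z=.018,zc=.009):
    g=cv2.medianBlur(np.ascontiguousarray(im),3).astype(int); u,v=proj(c,[.499,-.176,z])[0].astype(int); sat=g.max(2)-g.min(2)
    box=(max(u-130,0),max(v-130,0),u+130,v+130)
    m=(g[...,0]-g[...,2]<4)&(sat<14)&(g.min(2)>115)
    for nm,mm,zz in (("ring",cv2.morphologyEx(m.astype(np.uint8),cv2.MORPH_OPEN,np.ones((5,5))),z),("pad",(sat<40)&(g.min(2)>60),zc)):
        k=cv2.convexHull(blob(mm,box).astype(np.int32)).reshape(-1,2); q=(onz(c,k,zz)[:,:2]*1000).astype(np.float32); (x,y),r=cv2.minEnclosingCircle(q); print(nm,cv2.boundingRect(k),[np.round(t,1) for t in cv2.fitEllipse(q)],round(x,1),round(y,1),round(r,1))
E
python3 - <<'E'
from h import *
im,c=load("w16"); ringonpad(im,c)
go((553,185,200,-45))
E
```

```text
ring (225, 143, 87, 86) [array([ 496.5, -175. ]), array([74.1, 75.3]), np.float64(171.1)] 496.7 -175.1 38.0
pad (209, 122, 124, 122) [array([ 498.6, -175.4]), array([109.5, 109.6]), np.float64(68.6)] 498.6 -175.4 55.0
now [ 500.2 -175.7  183.3] yang 0.0 gap 49.9
(553, 185, 200) shift [360.7, 53.1, -17.4] turn [0.006, 0.001, 0.786]
```

The ring lies flat on the pad, 2 mm off centre and about 8 mm clear of the rim. Next is the thick insert.

```bash
python3 - <<'E'
from h import *
for f,uv in (("w1",(282,285)),("w6",(383,288)),("w8",(350,234))):
    im,c=load(f); g=im.astype(int)
    m=(g[...,0]>215)&(g[...,0]-g[...,2]>15)&(g[...,0]-g[...,2]<90)
    k=cv2.convexHull(blob(m,(uv[0]-40,uv[1]-40,uv[0]+40,uv[1]+40)).astype(np.int32)).reshape(-1,2); q=(onz(c,k,.045)[:,:2]*1000).astype(np.float32); print(f,cv2.fitEllipse(q))
go((530,10,250,0),(554,180,250,0))
E
```

```text
w1 ((554.7613525390625, 177.78102111816406), (28.779708862304688, 29.00333595275879), 68.51602935791016)
w6 ((554.7567138671875, 177.89288330078125), (29.13672637939453, 29.220006942749023), 60.90231704711914)
w8 ((554.8087768554688, 177.88180541992188), (29.05562400817871, 29.206850051879883), 95.03611755371094)
now [ 500.2 -175.7  183.3] yang 0.0 gap 49.9
(530, 10, 250) shift [185.6, 30.3, -67.1] turn [0.005, 0.003, 0.001]
(554, 180, 250) shift [170.0, 24.0, 0.0] turn [0.0, 0.0, 0.0]
```

{"name": "step_arm", "arguments": {
  "moves": [
    [[20,5,-30],[0,0,0],55],
    [[60,10,-65],[0,0,0],55],
    [[185,30,-67],[0,0,0],55],
    [[185,30,-67],[0,0,0],55],
    [[185,30,-67],[0,0,0],55],
    [[185,30,-67],[0,0,0],55]
  ]
}}

```text
clock: 25.55
tcp_pos: [0.5271, 0.0148, 0.2467]
orientation: [-0.001, 0.706, 0.709, 0.0]
wrist_force: [-0.3, -0.3, 0.3]
finger_gap: 0.055
grip_force: 0.0
```

{"name": "step_arm", "arguments": {
  "moves": [
    [[168,24,0],[0,0,0],55],
    [[168,24,0],[0,0,0],55],
    [[168,24,0],[0,0,0],55],
    [[168,24,0],[0,0,0],55],
    [[168,24,30],[0,0,0],55],
    [[168,24,70],[0,0,0],55],
    [[168,24,110],[0,0,0],55],
    [[168,24,110],[0,0,0],55]
  ]
}}

```text
clock: 26.22
tcp_pos: [0.5446, 0.1768, 0.1279]
orientation: [-0.005, 0.707, 0.707, -0.007]
wrist_force: [-2.7, 0.1, -1.7]
finger_gap: 0.055
grip_force: 0.0
```

```bash
python3 - <<'E'
from h import *
go((554.8,177.9,70,0))
E
```

```text
now [544.6 176.8 127.9] yang 0.0 gap 55.0
(554.8, 177.9, 70) shift [1.3, 11.2, 57.7] turn [-0.017, 0.003, 0.001]
```

{"name": "step_arm", "arguments": {
  "moves": [
    [[0,4,30],[0,0,0],55],
    [[0,4,60],[0,0,0],55],
    [[0,4,65],[0,0,0],55],
    [[0,4,65],[0,0,0],55],
    [[0,4,65],[0,0,0],55]
  ]
}}

```text
clock: 26.63
tcp_pos: [0.5566, 0.1777, 0.0742]
orientation: [0.0, 0.707, 0.707, 0.0]
wrist_force: [0.3, 0.4, 1.1]
finger_gap: 0.0547
grip_force: 0.0
```

```bash
python3 - <<'E'
from h import *
go((554.8,177.9,20,0))
im,c=shot("wrist","w17"); g=im.astype(int)
m=(g[...,0]>215)&(g[...,0]-g[...,2]>15)&(g[...,0]-g[...,2]<90)
u,v=proj(c,[.5548,.1779,.045])[0].astype(int); print(u,v)
k=cv2.convexHull(blob(m,(u-50,v-60,u+50,v+60)).astype(np.int32)).reshape(-1,2); q=(onz(c,k,.045)[:,:2]*1000).astype(np.float32); print(cv2.fitEllipse(q))
E
```

```text
now [556.6 177.7  74.2] yang -0.0 gap 54.7
(554.8, 177.9, 20) shift [0.2, -1.8, 54.2] turn [0.0, 0.0, -0.001]
273 253
((553.7758178710938, 177.9229278564453), (26.54216766357422, 28.310623168945312), 154.48382568359375)
```

{"name": "step_arm", "arguments": {
  "moves": [
    [[0,-2,20],[0,0,0],55],
    [[0,-2,42],[0,0,0],55],
    [[0,-2,53],[0,0,0],55],
    [[0,-2,54],[0,0,0],55],
    [[0,-2,54],[0,0,0],55],
    [[0,-2,54],[0,0,0],40],
    [[0,-2,54],[0,0,0],25],
    [[0,-2,54],[0,0,0],25]
  ],
  "grip_force": 60
}}

```text
clock: 27.35
tcp_pos: [0.5555, 0.1783, 0.0206]
orientation: [0.001, 0.707, 0.707, 0.001]
wrist_force: [-0.8, 0.2, 5.5]
finger_gap: 0.0281
grip_force: 59.0
```

{"name": "step_arm", "arguments": {
  "moves": [
    [[0,0,0],[0,0,0],25],
    [[0,0,0],[0,0,0],25],
    [[0,0,0],[0,0,0],25],
    [[0,0,-5],[0,0,0],25],
    [[0,0,-15],[0,0,0],25],
    [[0,0,-40],[0,0,0],25],
    [[0,0,-80],[0,0,0],25],
    [[0,0,-120],[0,0,0],25]
  ]
}}

```text
clock: 28.02
tcp_pos: [0.5525, 0.1778, 0.1395]
orientation: [-0.001, 0.707, 0.707, -0.001]
wrist_force: [0.4, -0.4, -0.8]
finger_gap: 0.0285
grip_force: 59.4
```

{"name": "step_arm", "arguments": {
  "moves": [
    [[0,0,-40],[0,0,0],25],
    [[0,0,-80],[0,0,0],25],
    [[0,0,-110],[0,0,0],25],
    [[0,0,-110],[0,0,0],25],
    [[0,0,-110],[0,0,0],25]
  ]
}}

```text
clock: 28.43
tcp_pos: [0.5553, 0.1783, 0.252]
orientation: [0.002, 0.707, 0.707, 0.002]
wrist_force: [0.1, -0.6, -1.8]
finger_gap: 0.028
grip_force: 59.4
```

```bash
python3 - <<'E'
from h import *
go((525,0,250,0),(497,-175,140,0))
E
```

```text
now [555.3 178.3 252. ] yang 0.0 gap 28.0
(525, 0, 250) shift [-178.3, -30.3, 1.6] turn [0.005, -0.001, 0.0]
(497, -175, 140) shift [-175.0, -28.0, 110.0] turn [0.0, 0.0, 0.0]
```

{"name": "step_arm", "arguments": {
  "moves": [
    [[-178,-30,0],[0,0,0],25],
    [[-178,-30,0],[0,0,0],25],
    [[-178,-30,0],[0,0,0],25],
    [[-178,-30,0],[0,0,0],25],
    [[-178,-30,0],[0,0,0],25]
  ]
}}

```text
clock: 28.85
tcp_pos: [0.5219, -0.004, 0.247]
orientation: [-0.001, 0.708, 0.706, -0.002]
wrist_force: [-0.1, 0.1, -2.0]
finger_gap: 0.0284
grip_force: 59.5
```

{"name": "step_arm", "arguments": {
  "moves": [
    [[-175,-28,0],[0,0,0],25],
    [[-175,-28,0],[0,0,0],25],
    [[-175,-28,10],[0,0,0],25],
    [[-175,-28,40],[0,0,0],25],
    [[-175,-28,80],[0,0,0],25],
    [[-175,-28,120],[0,0,0],25],
    [[-175,-28,140],[0,0,0],25],
    [[-175,-28,140],[0,0,0],25]
  ]
}}

```text
clock: 29.52
tcp_pos: [0.4897, -0.1725, 0.1008]
orientation: [-0.007, 0.708, 0.706, -0.002]
wrist_force: [-1.0, 0.4, -1.5]
finger_gap: 0.0283
grip_force: 59.5
```

{"name": "step_arm", "arguments": {
  "moves": [
    [[0,0,20],[0,0,0],25],
    [[0,0,40],[0,0,0],25],
    [[0,0,40],[0,0,0],25],
    [[0,0,40],[0,0,0],25]
  ]
}}

```text
clock: 29.85
tcp_pos: [0.4954, -0.1742, 0.0689]
orientation: [-0.001, 0.707, 0.707, -0.0]
wrist_force: [0.2, 0.5, -0.9]
finger_gap: 0.0283
grip_force: 59.6
```

```bash
python3 - <<'E'
from h import *
go((496.7,-175,27,0))
im,c=shot("wrist","w18"); np.savez("w18.npz",K=c[0],D=c[1],P=c[2]); g=im.astype(int)
ringonpad(im,c)
u,v=proj(c,[.4967,-.175,.018])[0].astype(int); print(u,v,proj(c,[.4967,-.1375,.018])); print(g[v-110:v:4,u].tolist())
E
```

```text
now [ 495.4 -174.2   68.9] yang 0.0 gap 28.3
(496.7, -175, 27) shift [-0.9, 1.4, 41.9] turn [-0.002, -0.001, 0.001]
ring (213, 175, 133, 96) [array([ 496.3, -174.5]), array([73.9, 74.4]), np.float64(123.3)] 496.6 -174.5 37.7
pad (189, 140, 187, 178) [array([ 497.7, -180. ]), array([109.3, 120.9]), np.float64(170.7)] 495.4 -179.7 60.2
279 239 [[279.38463906 173.72604906]]
[[0, 160, 127], [0, 160, 125], [0, 157, 124], [220, 219, 233], [203, 200, 192], [202, 201, 191], [202, 200, 190], [206, 204, 194], [205, 202, 193], [203, 201, 191], [202, 202, 192], [96, 95, 98], [206, 205, 206], [243, 244, 250], [242, 243, 250], [243, 244, 250], [243, 243, 249], [217, 215, 217], [199, 197, 188], [127, 125, 118], [127, 125, 119], [127, 126, 119], [125, 123, 117], [126, 124, 117], [127, 126, 118], [127, 125, 118], [121, 119, 107], [119, 108, 81]]
```

Ring confirmed at (496.4,-174.7). Lowering the insert into it.

{"name": "step_arm", "arguments": {
  "moves": [
    [[0,1,15],[0,0,0],25],
    [[0,1,28],[0,0,0],25],
    [[0,1,36],[0,0,0],25],
    [[0,1,39],[0,0,0],25],
    [[0,1,40],[0,0,0],25],
    [[0,1,40],[0,0,0],25],
    [[0,1,40],[0,0,0],25]
  ]
}}

```text
clock: 30.48
tcp_pos: [0.4978, -0.1753, 0.0297]
orientation: [0.001, 0.707, 0.707, 0.0]
wrist_force: [0.1, -0.1, -2.0]
finger_gap: 0.0281
grip_force: 59.6
```

{"name": "step_arm", "arguments": {
  "moves": [
    [[0,-1,1.5],[0,0,0],25],
    [[0,-1,3],[0,0,0],25],
    [[0,-1,3],[0,0,0],25],
    [[0,-1,3],[0,0,0],25]
  ]
}}

```text
clock: 30.82
tcp_pos: [0.4965, -0.1752, 0.0266]
orientation: [0.001, 0.707, 0.707, 0.0]
wrist_force: [-1.7, 0.6, 5.6]
finger_gap: 0.0283
grip_force: 60.2
```

Contact. Opening, then retracting.

{"name": "step_arm", "arguments": {
  "moves": [
    [[0,0,0],[0,0,0],32],
    [[0,0,0],[0,0,0],40],
    [[0,0,0],[0,0,0],50],
    [[0,0,0],[0,0,0],50],
    [[0,0,0],[0,0,0],50],
    [[0,0,-25],[0,0,0],50],
    [[0,0,-60],[0,0,0],50],
    [[0,0,-100],[0,0,0],70]
  ]
}}

```text
clock: 31.48
tcp_pos: [0.4944, -0.174, 0.125]
orientation: [-0.002, 0.707, 0.707, -0.001]
wrist_force: [1.5, -1.7, 0.4]
finger_gap: 0.0609
grip_force: 0.0
```

{"name": "step_arm", "arguments": {
  "moves": [
    [[0,15,-40],[0,0,0.1],75],
    [[0,50,-60],[0,0,0.2],75],
    [[0,75,-60],[0,0,0.3],75],
    [[0,75,-60],[0,0,0.35],75],
    [[0,75,-60],[0,0,0.35],75],
    [[0,75,-60],[0,0,0.35],75]
  ]
}}

```text
clock: 31.98
tcp_pos: [0.5707, -0.1746, 0.1852]
orientation: [-0.001, 0.819, 0.574, -0.0]
wrist_force: [-0.2, -0.6, 0.3]
finger_gap: 0.0751
grip_force: 0.0
```

```bash
python3 - <<'E'
from h import *
go()
im,c=shot("wrist","w19"); np.savez("w19.npz",K=c[0],D=c[1],P=c[2]); g=im.astype(int)
m=(g[...,0]>195)&(g[...,0]-g[...,2]>15)&(g[...,0]-g[...,2]<90)
u,v=proj(c,[.4965,-.1752,.051])[0].astype(int); print(u,v,g[v-2:v+3,u])
try:
  k=cv2.convexHull(blob(m,(max(u-40,0),max(v-40,0),u+40,v+40)).astype(np.int32)).reshape(-1,2); q=(onz(c,k,.051)[:,:2]*1000).astype(np.float32); print("insert",cv2.fitEllipse(q))
except Exception as e: print(e)
ringonpad(im,c)
dk=(g.max(2)<100)&(g.max(2)-g.min(2)<30)
u,v=proj(c,[.626,-.207,.048])[0].astype(int); print("ctl",u,v)
k=blob(dk,(max(u-110,0),max(v-110,0),u+110,v+90)); print(cv2.boundingRect(k),rect(c,k,.048))
print(np.array(cv2.approxPolyDP(cv2.convexHull(k.astype(np.int32)),3,True)).reshape(-1,2).tolist())
E
```

```text
now [ 570.7 -174.6  185.2] yang -19.9 gap 75.1
189 231 [[205 190 150]
 [204 190 149]
 [205 190 149]
 [206 191 150]
 [204 189 149]]
insert ((496.0355529785156, -175.067138671875), (26.62824058532715, 27.387001037597656), 102.06394958496094)
ring (157, 177, 84, 81) [array([ 496.8, -175.1]), array([73.8, 75. ]), np.float64(126.3)] 497.1 -175.0 37.8
pad (142, 154, 122, 117) [array([ 499.3, -175.4]), array([109.6, 110.3]), np.float64(111.4)] 499.4 -175.4 55.3
ctl 356 213
(303, 173, 107, 68) (((626.4890747070312, -201.88351440429688), (54.972557067871094, 82.91344451904297), 70.62495422363281), [[578.0, -214.0], [656.0, -242.0], [675.0, -190.0], [596.0, -162.0]])
[[303, 173], [393, 174], [409, 185], [404, 236], [306, 239]]
```

The insert stands at (496,-175) inside the ring (497,-175). Last is the controller.

```bash
python3 - <<'E'
from h import *
im,c=load("w19"); p=onz(c,[(306,239),(404,236)],.048)[:,:2]*1000; d=p[1]-p[0]; L=np.hypot(*d); d/=L
print(p.round(1),L,np.degrees(np.arctan2(d[1],d[0])), p.mean(0)+24*np.array([-d[1],d[0]]))
go((600,-195,185,25),(626,-207,100,70))
E
```

```text
[[ 581.4 -214.2]
 [ 656.9 -238.8]] 79.36916616520253 -18.110865923028037 [ 626.59526502 -203.69272395]
now [ 570.3 -174.6  185.1] yang -20.0 gap 74.8
(600, -195, 185) shift [-9.0, 34.9, 0.1] turn [-0.002, -0.001, -0.785]
(626, -207, 100) shift [-21.9, 18.5, 85.0] turn [0.0, 0.0, -0.785]
```

{"name": "step_arm", "arguments": {
  "moves": [
    [[-9,35,0],[0,0,-0.12],75],
    [[-9,35,0],[0,0,-0.24],75],
    [[-9,35,0],[0,0,-0.36],75],
    [[-9,35,0],[0,0,-0.48],75],
    [[-9,35,0],[0,0,-0.6],75],
    [[-9,35,0],[0,0,-0.72],75],
    [[-9,35,0],[0,0,-0.785],75],
    [[-9,35,0],[0,0,-0.785],75]
  ]
}}

```text
clock: 32.7
tcp_pos: [0.5998, -0.1953, 0.1854]
orientation: [-0.001, 0.537, 0.844, -0.0]
wrist_force: [-0.1, -1.3, -0.7]
finger_gap: 0.0748
grip_force: 0.0
```

{"name": "step_arm", "arguments": {
  "moves": [
    [[-22,18,40],[0,0,-0.12],75],
    [[-22,18,80],[0,0,-0.24],75],
    [[-22,18,85],[0,0,-0.36],75],
    [[-22,18,85],[0,0,-0.48],75],
    [[-22,18,85],[0,0,-0.6],75],
    [[-22,18,85],[0,0,-0.72],75],
    [[-22,18,85],[0,0,-0.79],75],
    [[-22,18,85],[0,0,-0.79],75]
  ]
}}

```text
clock: 33.37
tcp_pos: [0.6257, -0.2077, 0.1005]
orientation: [-0.0, 0.172, 0.985, 0.0]
wrist_force: [0.4, -0.3, -0.2]
finger_gap: 0.0748
grip_force: 0.0
```

```bash
python3 - <<'E'
from h import *
go((627,-206,18,70.5)); print(st()["qvel"].round(3))
im,c=shot("wrist","w20"); np.savez("w20.npz",K=c[0],D=c[1],P=c[2]); g=im.astype(int)
dk=(g.max(2)<100)&(g.max(2)-g.min(2)<30)
u,v=proj(c,[.627,-.206,.048])[0].astype(int); print("ctl",u,v)
r=np.array([[u,v]]); 
a=np.radians(-19.5); ex=np.array([np.cos(a),np.sin(a)]); ey=np.array([-ex[1],ex[0]]); C=np.array([627,-206])
print(proj(c,np.array([[*(C+sx*43.5*ex+sy*24*ey),48] for sx,sy in ((-1,-1),(-1,1),(1,1),(1,-1))])/1e3).round(0).tolist())
print(g[v,u-140:u+140:5].max(1).tolist()); print(g[v-60,u-140:u+140:5].max(1).tolist()); print(g[max(0,v-200):v+100:6,u].max(1).tolist())
E
```

```text
now [ 625.7 -207.7  100.5] yang 70.2 gap 74.8
(627, -206, 18) shift [-0.7, 2.0, 82.5] turn [0.0, -0.001, -0.005]
[-0.001 -0.001  0.006  0.     0.     0.109]
ctl 279 238
[[234.0, 162.0], [325.0, 161.0], [320.0, 306.0], [240.0, 306.0]]
[175, 173, 171, 172, 174, 179, 110, 113, 117, 118, 119, 119, 120, 120, 120, 121, 119, 120, 120, 119, 124, 44, 43, 43, 45, 45, 43, 44, 45, 43, 44, 43, 44, 49, 45, 45, 183, 175, 176, 176, 176, 178, 183, 182, 182, 182, 184, 185, 185, 185, 187, 118, 130, 135, 141, 147]
[113, 118, 118, 118, 119, 120, 121, 120, 121, 120, 120, 118, 120, 119, 118, 117, 117, 116, 110, 68, 45, 44, 45, 45, 44, 44, 45, 44, 45, 45, 44, 42, 65, 66, 70, 71, 67, 186, 108, 110, 111, 120, 178, 176, 173, 173, 173, 175, 175, 177, 179, 182, 184, 184, 184, 184]
[255, 255, 255, 235, 226, 223, 223, 206, 226, 196, 175, 173, 173, 176, 112, 112, 112, 111, 111, 106, 32, 25, 45, 43, 42, 45, 54, 41, 41, 43, 43, 46, 44, 41, 45, 43, 43, 42, 39, 42, 68, 60, 59, 63, 191, 185, 185, 182, 182, 182]
```

Fingers are centred over the controller (dark columns 243 to 317, TCP line about 280). Descending to grip it.

{"name": "step_arm", "arguments": {
  "moves": [
    [[0,1,30],[0,0,0],75],
    [[0,1,60],[0,0,0],75],
    [[0,1,78],[0,0,0],75],
    [[0,1,82],[0,0,0],75],
    [[0,1,82],[0,0,0],75],
    [[0,1,82],[0,0,0],60],
    [[0,1,82],[0,0,0],35],
    [[0,1,82],[0,0,0],35]
  ],
  "grip_force": 50
}}

```text
clock: 34.08
tcp_pos: [0.6285, -0.2075, 0.0213]
orientation: [0.002, 0.172, 0.985, -0.0]
wrist_force: [-0.2, -0.5, -1.6]
finger_gap: 0.0471
grip_force: 53.0
```

{"name": "step_arm", "arguments": {
  "moves": [
    [[0,0,0],[0,0,0],35],
    [[0,0,0],[0,0,0],35],
    [[0,0,0],[0,0,0],35],
    [[0,0,-8],[0,0,0],35],
    [[0,0,-25],[0,0,0],35],
    [[0,0,-60],[0,0,0],35],
    [[0,0,-90],[0,0,0],35],
    [[0,0,-90],[0,0,0],35]
  ]
}}

```text
clock: 34.75
tcp_pos: [0.6303, -0.2084, 0.1164]
orientation: [0.005, 0.172, 0.985, -0.001]
wrist_force: [0.7, -0.3, -0.4]
finger_gap: 0.047
grip_force: 53.3
```

```bash
python3 - <<'E'
from h import *
go((497.3,-296,110,90),(497.3,-296,18,90))
E
```

```text
now [ 630.3 -208.4  116.4] yang 70.2 gap 47.0
(497.3, -296, 110) shift [95.5, -127.5, 5.5] turn [-0.003, 0.01, -0.346]
(497.3, -296, 18) shift [0.0, 0.0, 92.0] turn [0.0, 0.0, 0.0]
```

{"name": "step_arm", "arguments": {
  "moves": [
    [[96,-126,0],[0,0,-0.12],35],
    [[96,-126,0],[0,0,-0.24],35],
    [[96,-126,0],[0,0,-0.346],35],
    [[96,-126,0],[0,0,-0.346],35],
    [[96,-126,0],[0,0,-0.346],35],
    [[96,-126,0],[0,0,-0.346],35],
    [[96,-126,0],[0,0,-0.346],35]
  ]
}}

```text
clock: 35.33
tcp_pos: [0.4939, -0.293, 0.1091]
orientation: [0.0, 0.0, 1.0, -0.0]
wrist_force: [0.9, 0.6, -1.8]
finger_gap: 0.047
grip_force: 53.2
```

{"name": "step_arm", "arguments": {
  "moves": [
    [[0,0,30],[0,0,0],35],
    [[0,0,60],[0,0,0],35],
    [[0,0,80],[0,0,0],35],
    [[0,0,80],[0,0,0],35],
    [[0,0,80],[0,0,0],35]
  ]
}}

```text
clock: 35.75
tcp_pos: [0.4939, -0.2913, 0.0278]
orientation: [-0.001, -0.001, 1.0, 0.001]
wrist_force: [0.2, 0.9, -0.8]
finger_gap: 0.0471
grip_force: 53.1
```

```bash
python3 - <<'E'
from h import *
go((499.5,-296,19,90)); print(st()["wrist_force"])
E
```

```text
now [ 493.9 -291.3   27.8] yang 90.1 gap 47.1
(499.5, -296, 19) shift [-5.6, -4.7, 8.8] turn [0.002, -0.002, 0.002]
[ 0.15503687  0.94639425 -0.79757881]
```

{"name": "step_arm", "arguments": {
  "moves": [
    [[-5,-4.5,3],[0,0,0],35],
    [[-5,-4.5,5],[0,0,0],35],
    [[-5,-4.5,5],[0,0,0],35],
    [[-5,-4.5,7],[0,0,0],35],
    [[-5,-4.5,8],[0,0,0],35],
    [[-5,-4.5,8],[0,0,0],35],
    [[-5,-4.5,8],[0,0,0],35]
  ]
}}

```text
clock: 36.33
tcp_pos: [0.499, -0.2975, 0.0212]
orientation: [0.0, -0.0, 1.0, -0.0]
wrist_force: [-0.3, -0.2, -0.3]
finger_gap: 0.0473
grip_force: 53.3
```

{"name": "step_arm", "arguments": {
  "moves": [
    [[0,0.5,1],[0,0,0],35],
    [[0,0.5,2],[0,0,0],35],
    [[0,0.5,2],[0,0,0],35],
    [[0,0.5,2],[0,0,0],35]
  ]
}}

```text
clock: 36.67
tcp_pos: [0.499, -0.2975, 0.021]
orientation: [0.001, 0.0, 1.0, -0.001]
wrist_force: [-4.6, 0.6, 12.1]
finger_gap: 0.0471
grip_force: 54.8
```

Contact. Releasing, then retreating to check.

{"name": "step_arm", "arguments": {
  "moves": [
    [[0,0,-1],[0,0,0],47],
    [[0,0,-1],[0,0,0],55],
    [[0,0,-1],[0,0,0],62],
    [[0,0,-1],[0,0,0],62],
    [[0,0,-1],[0,0,0],62],
    [[0,0,-20],[0,0,0],62],
    [[0,0,-50],[0,0,0],62],
    [[0,0,-90],[0,0,0],62]
  ]
}}

```text
clock: 37.33
tcp_pos: [0.4968, -0.2952, 0.1065]
orientation: [-0.003, -0.0, 1.0, 0.002]
wrist_force: [0.2, -0.3, 0.0]
finger_gap: 0.0618
grip_force: 0.0
```

{"name": "step_arm", "arguments": {
  "moves": [
    [[0,0,-40],[0,0,0.12],62],
    [[0,0,-80],[0,0,0.24],62],
    [[0,0,-120],[0,0,0.36],62],
    [[0,0,-160],[0,0,0.48],62],
    [[0,0,-190],[0,0,0.6],62],
    [[0,0,-190],[0,0,0.72],62],
    [[0,0,-190],[0,0,0.785],62],
    [[0,0,-190],[0,0,0.785],62]
  ]
}}

```text
clock: 38.0
tcp_pos: [0.4991, -0.297, 0.2994]
orientation: [0.001, 0.383, 0.924, -0.0]
wrist_force: [0.1, 0.2, -1.2]
finger_gap: 0.0621
grip_force: 0.0
```

{"name": "step_arm", "arguments": {
  "moves": [
    [[0,0,0],[0,0,0.12],62],
    [[0,0,0],[0,0,0.24],62],
    [[0,0,0],[0,0,0.36],62],
    [[0,0,0],[0,0,0.48],62],
    [[0,0,0],[0,0,0.6],62],
    [[0,0,0],[0,0,0.72],62],
    [[0,0,0],[0,0,0.785],62],
    [[0,0,0],[0,0,0.785],62]
  ]
}}

```text
clock: 38.67
tcp_pos: [0.4986, -0.2966, 0.2979]
orientation: [-0.001, 0.707, 0.708, -0.0]
wrist_force: [-0.4, 0.1, 0.6]
finger_gap: 0.0617
grip_force: 0.0
```

```bash
python3 - <<'E'
from h import *
go()
im,c=shot("wrist","w21"); np.savez("w21.npz",K=c[0],D=c[1],P=c[2]); g=im.astype(int)
dk=(g.max(2)<100)&(g.max(2)-g.min(2)<30)
u,v=proj(c,[.497,-.296,.048])[0].astype(int); print("ctl",u,v)
k=blob(dk,(u-75,v-50,u+75,v+45)); print(cv2.boundingRect(k),rect(c,k,.048))
ringonpad(im,c)
m=(g[...,0]>195)&(g[...,0]-g[...,2]>15)&(g[...,0]-g[...,2]<90)
u,v=proj(c,[.4965,-.1752,.051])[0].astype(int); print(u,v)
k=cv2.convexHull(blob(m,(max(u-40,0),max(v-40,0),u+40,v+40)).astype(np.int32)).reshape(-1,2); q=(onz(c,k,.051)[:,:2]*1000).astype(np.float32); print("insert",cv2.fitEllipse(q))
m=((g[...,1]-g[...,0]>30)&(g[...,0]>14)&(g[...,1]<140)).astype(np.uint8)
u,v=proj(c,[.508,-.419,.019])[0].astype(int); print("board px",u,v)
row=g[v]; print(row[u-75:u+75:3].tolist())
E
```

```text
now [ 498.6 -296.6  297.9] yang 0.1 gap 61.7
ctl 275 171
(238, 146, 76, 49) (((497.2557373046875, -294.1921691894531), (80.3262710571289, 51.95720672607422), 0.875896155834198), [[457.0, -269.0], [457.0, -321.0], [538.0, -320.0], [537.0, -268.0]])
ring (241, 17, 69, 74) [array([ 496.3, -175.8]), array([73.7, 74.6]), np.float64(129.9)] 496.0 -175.8 37.6
pad (227, 1, 101, 108) [array([ 498.7, -176.4]), array([110. , 110.1]), np.float64(71.3)] 498.6 -176.5 55.4
274 50
insert ((496.4048767089844, -175.36781311035156), (29.290311813354492, 29.937206268310547), 178.14736938476562)
board px 284 265
[[167, 169, 178], [167, 169, 179], [92, 92, 99], [72, 69, 71], [68, 66, 66], [67, 63, 65], [70, 66, 69], [70, 65, 70], [68, 67, 68], [64, 65, 65], [75, 74, 75], [71, 71, 72], [73, 71, 71], [0, 156, 123], [0, 151, 117], [0, 151, 117], [0, 150, 118], [40, 125, 86], [74, 66, 70], [70, 67, 68], [87, 82, 83], [28, 123, 84], [36, 122, 83], [38, 119, 80], [82, 136, 111], [44, 127, 89], [36, 119, 79], [38, 121, 83], [36, 125, 86], [44, 126, 88], [50, 178, 118], [49, 166, 111], [46, 167, 112], [40, 132, 92], [123, 117, 129], [167, 169, 179], [168, 170, 180], [83, 84, 90], [70, 71, 71], [67, 66, 67], [67, 66, 67], [67, 64, 65], [168, 170, 180], [166, 168, 178], [167, 168, 179], [0, 153, 127], [0, 150, 118], [0, 150, 116], [0, 150, 118], [0, 151, 117]]
```

```bash
python3 - <<'E'
from h import *
a=cv2.imread("pics/side0.png")[222:246,318:338].astype(int); b=imaging.read_camera("side")[222:246,318:338,::-1].astype(int)
d=np.abs(a-b).mean(); print("thin insert change",d, st()["qvel"].round(3))
if d<25: print(env.hand_in())
E
```

```text
thin insert change 32.0375 [ 0.001 -0.004  0.003 -0.001 -0.     0.006]
```

```bash
python3 - <<'E'
from h import *
a=cv2.imread("pics/side0.png")[:,:,::-1]; b=imaging.read_camera("side")
for im in (a,b):
    h=cv2.cvtColor(np.ascontiguousarray(im),cv2.COLOR_RGB2HSV); m=(h[...,0]>15)&(h[...,0]<35)&(h[...,1]>50)&(h[...,2]>80)
    print(cv2.boundingRect(blob(m,(300,205,350,260))))
E
```

```text
(323, 223, 10, 21)
(323, 226, 9, 17)
```

The thin insert is in the same place and still upright; only the lighting on it changed.

```bash
python3 -c "
from h import *
print(env.hand_in())"
```

```text
the job is handed in; nothing more can be done
None
```

I handed the job in at about 39 s: frame in the nest, board centred on its window, ring on the pad with the thick insert upright inside it, controller midway between nest and pad, and the thin insert not moved. The first ring grip missed and nudged the ring 25 mm before the retry held; `hand_in` returned no verdict.

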